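# Shut, lock and fill the parts feeder

### The arm

A 6-joint arm with a two-finger parallel gripper is mounted at the origin on the work surface. World frame = base frame: x ahead of the robot, y to its left, z up, the work surface at z = 0. Lengths are in m, angles in rad, forces in N, time in s.
With the tool pointing down it reaches from about 0.325 to 0.85 m from the base axis. Payload 4.4 kg.
Tool frame: the origin (TCP) lies at the centre of the arm's flange, where the gripper is bolted on; the fingertips stand 199 mm ahead of it and the grasp point (between the pads) lies 180 mm ahead of it (ctrl.grasp_offset is the distance from the TCP to the grasp point, in m); z points along the fingers, y is the line along which they close (so a half turn about z gives the same grasp; the last joint's range is limited). The gripper opens to 94 mm and grips with 3 to 60 N. Pads are 16 mm wide; open, the fingers measure 119 mm over their backs; the gripper's body (75 mm by 177 mm) begins 78 mm behind the grasp point.
Start: joints at [1.175, 0.207, 1.542, -0, 1.393, -0.15], TCP at [0.139, 0.558, 0.405] pointing down, gripper open.
Joint ranges: [-2.73, 2.73], [-0.86, 2.22], [0.23, 2.46], [-1.11, 4.25], [0.08, 2.63], [-2.82, 2.82]. Speed limits (rad/s): [2.79, 2.79, 3.14, 3.14, 3.14, 3.14].

### API

Orientations are given as a unit quaternion [w, x, y, z].
In Python, from bench import ctrl gives the robot as it stands.
- The arm moves only by the shell command python3 -m inch 'ROWS' [FORCE]. ROWS is JSON, a list of rows, each an object of numbers: "claw": the opening, from -1 (shut) to 1 (fully open); "tx", "ty", "tz": the shift along the tool's x, y, z in mm; "turn": the turn about the tool's z in units of 5 degrees (1.0 is 5 degrees). In form: [{"claw": .., "tx": .., "ty": .., "tz": .., "turn": ..}, ...]. A call has 1 to 12 rows; each row shifts and turns the commanded pose from where the row before left it, along the tool's axes as they then stand; what a row does not reach is not made up. A row lasts 1/12 s, in which the tool goes at most 41.7 mm and 7.16 degrees, less where a joint would pass 70% of its speed; a pose out of reach is approached as far as the arm can. A call with a gripper value outside its range is refused whole. The fingers move at their own pace and stop on an object; FORCE is the grip in N (left out, the last holds). Time passes only in rows, so rows that do not move let the fingers close. It gives the time, the measured TCP pose, the force, the opening and the grip force at its end, in the units of the state.
- ctrl.sense(): the state, without advancing time (a new reading comes with each control period).
- ctrl.capture(name): name is "scene" or "top" or "wrist"; returns the picture (420x560x3 uint8, red, green, blue); there is no depth.
- ctrl.camera_model(name): a dict with "mtx" (3x3 intrinsics, pixels), "rvec" (rotation vector, rad) and "tvec" (3), from world to camera coordinates, as OpenCV has them; the wrist camera has in their place "mount" (4x4, takes a point from camera to tool coordinates, whose origin is the TCP and whose axes are the flange's). Camera axes: x right, y down, z forward; pixel columns grow to the right and rows downward; lengths in m; the calibration is good to about 2 mm. A picture is of the moment at which its call begins: read the wrist's pose just before it. camera_model takes no time and is no camera call.
- ctrl.finish_job(): hands the job in; it is judged then, once.
The state is a dict: "time_s": time; "joint_pos": joint angles; "dq": joint speeds; "joint_efforts": joint torques, N m; "eef_pos": TCP position; "tcp_rot": TCP orientation; "force": force on the tool from outside, world axes, zero at the start; "moment": the same for the moment, N m; "opening": finger opening in m; "finger_force": force on a finger pad.
Only numpy, scipy, OpenCV 4.12 (cv2) and the standard library are available. Lean on these libraries where they do the work, as an engineer would, in place of code of your own. Each camera call takes 0.05 s, during which the arm holds its last target. There are 200 camera calls.

### The job

Get the parts feeder ready for use: slide its outlet gate fully shut, then push the locking pin fully home through the holes of the gate and the flange behind it. Then tip all six nuts out of the steel cup into the hopper and set the empty cup back down upright on the bench. Leave the bottle, screwdriver and spool where they are.

Things in the scene. Friction and masses are not known exactly. Their poses are not given: they have to be found in the camera images.
- feeder: Parts feeder fixed on the bench: black deck plate, 12 mm thick, spanning x -185 to 130, y -130 to 128 mm of this frame, with a hopper, sliding gate, pin channel and flange on it. Origin on the bench surface (z 0); x points from the pin channel to the hopper, roughly away from the robot; y left; z up. All 'feeder' positions below are in this frame, in mm.
- gate (a joint): Sliding gate in m: 0 fully shut at its end stop (outlet covered, the gate's 18 mm hole in line with pin and flange hole), up to 0.062 open, moving along feeder +y. Stays where left; takes about 2 N. Steel plate in front of the hopper, feeder x -13 to -5, z 13 to 75, 155 mm long, grey handle block on its +y end. Unless shut, solid plate blocks the pin.
- gate_handle (a point): Middle of the outer (+y) face of the gate's grey handle block: push here along feeder -y to shut the gate. The block is 30 mm along x, 14 along y, z 75 to 115; the point is at z 95, moves with the gate and is at feeder y 60 when shut.
- channel (a point): Rear mouth of the aluminium pin channel, on the pin's line: feeder (-75, 25, 29). The open-topped guide for the shaft is 17 mm wide, x -75 to -18, walls up to z 42. Behind it, x -183 to -80, two low rails 39 mm apart (tops at z 20) flank the pin's head.
- flange_hole (a point): Centre of the 18 mm hole in the aluminium flange beyond the gate, on its near face: feeder (0, 25, 29). The flange is 10 mm thick (x 0 to 10), 34 mm square.
- pin: Loose steel pin (180 g) lying in the channel: square head 34 x 34 x 12 mm, then a round shaft 14 mm thick, 115 long, tapered nose. Origin under the head's centre, on the deck (z 12); x runs along the shaft to the nose, axis 17 mm above the origin; head's rear face at x -6. Starts drawn back, nose short of the gate. Fully home the head touches the channel's rear face, origin at feeder x -81.
- pin_nose (a point): Tip of the pin's nose on its axis, 121 mm ahead of the pin's origin. Fully home it is at feeder (40, 25, 29), beyond the flange.
- hopper_mouth (a point): Centre of the grey hopper's open top, feeder (62, -60, 110). Opening 115 mm (feeder x) by 120 mm (y), walls 5 mm, rim at z 110; its floor slopes down to an outlet in the front wall, behind the gate.
- cup: Loose round steel cup holding the six nuts, on the bench left or right of the feeder: 85 mm high, outside diameter 58 mm at the foot widening to 68 mm at the rim, wall 3 mm. Origin at the centre of its underside, z up to its mouth. About 120 g empty, 240 g with the nuts.
- bottle: White bottle 56 mm wide, 130 mm high, on the other side of the feeder from the cup; leave it alone. Origin under its centre.
- screwdriver: Yellow-handled screwdriver 200 mm long lying at the far left; leave it alone.
- spool: Black empty spool 76 mm wide, 42 mm high, at the far right; leave it alone. Origin under its centre.
- nut0: Steel hexagon nut, 19 mm across flats, 12 mm high, 20 g. Origin at the centre of its underside. One of six alike that start in the cup, in two layers of three.
- nut1: Another of the six nuts, same size and origin.
- nut2: Another of the six nuts, same size and origin.
- nut3: Another of the six nuts, same size and origin.
- nut4: Another of the six nuts, same size and origin.
- nut5: Another of the six nuts, same size and origin.
Mind the look-alikes: they are no part of the job. What is shaped like the cup but blue or purple is not meant. What is shaped like the pin but purple is not meant.

How it is judged:
By the outcome, as a careful person would: the job done as asked, in the order asked, and still so for the second after the job is handed in, with the robot touching nothing.
It also fails if it takes over 69 s, if anything falls off the work surface, if the arm or the gripper's body presses on something with over 40 N, if the wrist force passes 120 N, or if a joint passes its speed limit or range.

## Working session

There is one attempt and no reset: what is moved stays moved. The work goes in short steps, Python scripts to look and compute and a shell command to move; the robot and the scene stay as the last step left them, time stands still between calls to the robot, and variables do not carry over. Pictures are saved under pics/ and viewed, at most 10 in all, crops included, and the job is handed in when it is done.

```bash
ls; mkdir -p pics; python3 - <<'E'
from bench import ctrl
import cv2,numpy as np
for n in ("scene","top"):
    cv2.imwrite(f"pics/{n}0.png",ctrl.capture(n)[:,:,::-1])
    m=ctrl.camera_model(n);print(n,{k:np.round(v,4).tolist() for k,v in m.items()})
m=ctrl.camera_model("wrist");print({k:np.round(v,4).tolist() for k,v in m.items()})
s=ctrl.sense();print(s["time_s"],s["tcp_rot"],s["eef_pos"],s["opening"],ctrl.grasp_offset)
E
```

```text
pics
scene {'mtx': [[510.0846, 0.0, 280.3806], [0.0, 510.0846, 209.2903], [0.0, 0.0, 1.0]], 'rvec': [1.877, 1.1452, -0.6113], 'tvec': [-0.2844, -0.1571, 1.694]}
top {'mtx': [[545.8349, 0.0, 284.1376], [0.0, 545.8349, 211.4965], [0.0, 0.0, 1.0]], 'rvec': [2.2078, -2.1641, 0.0772], 'tvec': [0.0088, 0.505, 1.3068]}
{'mtx': [[354.4956, 0.0, 282.5826], [0.0, 354.4956, 211.6354], [0.0, 0.0, 1.0]], 'mount': [[0.0, -0.9672, -0.254, 0.0743], [1.0, -0.0001, 0.0006, 0.0001], [-0.0006, -0.254, 0.9672, 0.0208], [0.0, 0.0, 0.0, 1.0]]}
0.1 [-2.71075893e-04  1.22098474e-01  9.92517478e-01 -9.72458331e-04] [0.13923451 0.55756771 0.4036189 ] 0.09395436777193691 0.1804
```

View pics/scene0.png

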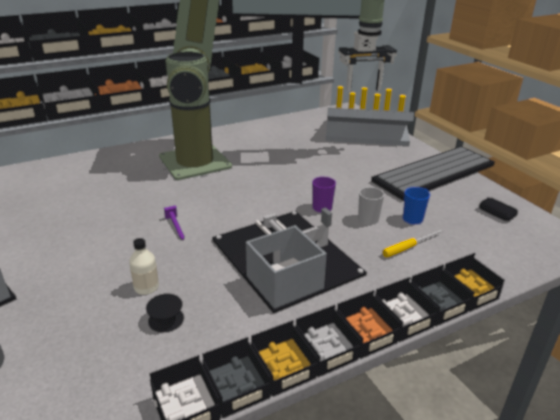

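View pics/top0.png

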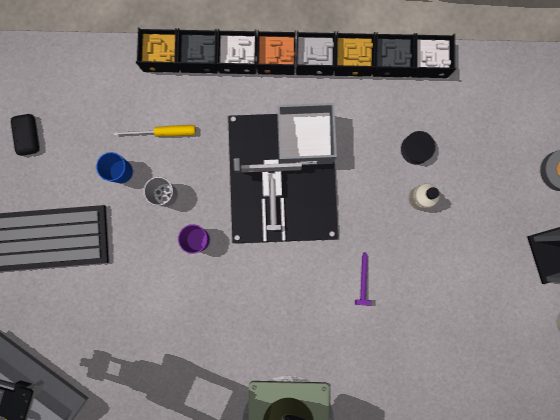

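The scene and top views show the deck plate at top (229–338, 115–242) and the open gate's handle at (237,164). The pin head is near (274,228), and the steel cup with nuts is at (160,191), between the blue and purple look-alikes. The bottle is at (427,196) and the purple pin at (364,280).

```bash
cat > h.py <<'E'
import cv2,numpy as np
from scipy.spatial.transform import Rotation as R
from bench import ctrl
def ray(name,uv,st=None):
    m=ctrl.camera_model(name);d=np.linalg.inv(m["mtx"])@np.array([uv[0],uv[1],1.])
    if name=="wrist":
        M=np.array(m["mount"]);q=np.array(st["tcp_rot"]);Rt=R.from_quat(q[[1,2,3,0]]).as_matrix()
        return Rt@M[:3,3]+np.array(st["eef_pos"]),Rt@M[:3,:3]@d
    Rm=cv2.Rodrigues(np.array(m["rvec"]))[0];return -Rm.T@np.array(m["tvec"]).ravel(),Rm.T@d
def onz(name,uv,z,st=None):
    o,d=ray(name,uv,st);return o+d*(z-o[2])/d[2]
E
python3 - <<'E'
from h import *
im=cv2.imread("pics/top0.png")
g=im.max(2);m=(g<45).astype(np.uint8);m[:100]=0;m[260:]=0;m[:,:215]=0;m[:,345:]=0
L=[];B=[];Rr=[];T=[]
for v in range(125,235):
    c=np.flatnonzero(m[v]);L.append((c[0],v)) 
    if v>180:Rr.append((c[-1]+1,v))
for u in range(242,328):
    c=np.flatnonzero(m[:,u]);B.append((u,c[-1]+1))
    if u<270:T.append((u,c[0]))
def fit(p,z=.012):
    w=np.array([onz("top",(a-.5,b-.5),z)[:2] for a,b in p]).astype(np.float32)
    l=cv2.fitLine(w,cv2.DIST_HUBER,0,.01,.01).ravel();return l[2:],l[:2]
ls=[fit(x) for x in (L,B,Rr,T)]
for l in ls:print(l[0],l[1],np.degrees(np.arctan2(l[1][1],l[1][0])))
def X(a,b):
    t=np.linalg.solve(np.c_[a[1],-b[1]],b[0]-a[0]);return a[0]+t[0]*a[1]
P=np.array([X(ls[0],ls[1]),X(ls[0],ls[3]),X(ls[2],ls[1])]);F=np.array([[-.185,.128],[.130,.128],[-.185,-.130]])
pc,fc=P.mean(0),F.mean(0);U,_,V=np.linalg.svd((F-fc).T@(P-pc));Rm=V.T@U.T
t=pc-Rm@fc;yaw=np.arctan2(Rm[1,0],Rm[0,0]);print("feeder",t,np.degrees(yaw),np.linalg.det(Rm),(Rm@F.T).T+t-P)
np.save("fd.npy",[t[0],t[1],yaw])
for n,uv,z in(("handle top",(237,164),.115),("cuprim",(160,191),.085),("pinhead",(274,228),.046)):
    p=onz("top",uv,z);print(n,p,"feeder",Rm.T@(p[:2]-t))
c=cv2.resize(im[90:260,90:350],None,fx=3,fy=3,interpolation=cv2.INTER_CUBIC);cv2.imwrite("pics/topc.png",c)
E
```

```text
[0.58734345 0.14309047] [0.98460984 0.17476676] 10.065085
[0.43340647 0.02558043] [ 0.0669915  -0.99775356] -86.15879
[ 0.51868814 -0.10612985] [0.9981781  0.06033552] 3.459071
[0.7436109  0.09212978] [ 0.02028262 -0.9997943 ] -88.83781
feeder [0.62115925 0.02444909] 5.784098866811252 1.0000000000000007 [[-0.00322119  0.01844834]
 [-0.00442261 -0.00564651]
 [ 0.0076438  -0.01280184]]
handle top [0.60339782 0.12762692 0.115     ] feeder [-0.00727273  0.10444252]
cuprim [0.5416682  0.30633267 0.085     ] feeder [-0.05067806  0.28845955]
pinhead [0.46305606 0.0421487  0.046     ] feeder [-0.15551448  0.03354317]
```

View pics/topc.png

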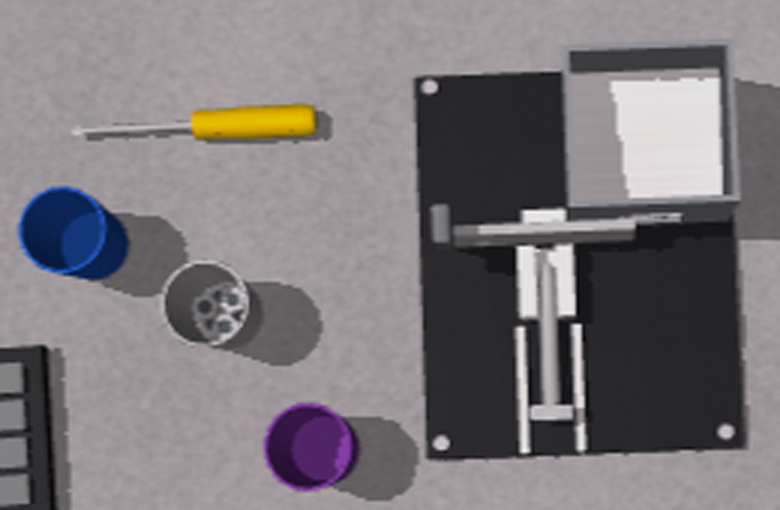

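The crop shows the deck corners at crop pixels (415,77), (427,460) and (746,447). The handle top is at (440,223), the cup rim circle is centred at (206,304), and the pin head is at (552,412) between the rails.

```bash
python3 - <<'E'
from h import *
px=lambda u,v:((u+.5)/3-.5+90,(v+.5)/3-.5+90)
P=np.array([onz("top",px(*c),.012)[:2] for c in((427,460),(415,77),(746,447))])
F=np.array([[-.185,.128],[.130,.128],[-.185,-.130]])
pc,fc=P.mean(0),F.mean(0);U,_,V=np.linalg.svd((F-fc).T@(P-pc));Rm=V.T@U.T
t=pc-Rm@fc;yaw=np.arctan2(Rm[1,0],Rm[0,0]);print("feeder",t,np.degrees(yaw),(Rm@F.T).T+t-P)
np.save("fd.npy",[t[0],t[1],yaw])
for n,c,z in(("handle top",(440,208),.115),("cuprim",(206,304),.085),("bluerim",(63,230),.085),("purplerim",(311,447),.085),("pinhead top",(552,407),.046),("hopper FL",(565,45),.11),("hopper NR",(739,202),.11)):
    p=onz("top",px(*c),z);print(n,p,"feeder",Rm.T@(p[:2]-t))
s=ctrl.sense();q=np.array(s["tcp_rot"]);print(R.from_quat(q[[1,2,3,0]]).as_matrix().round(3))
E
```

```text
feeder [0.61825087 0.02684755] 3.41765580705337 [[-3.40189862e-06 -2.96999424e-04]
 [ 2.85352077e-04  2.45450453e-04]
 [-2.81950178e-04  5.15489717e-05]]
handle top [0.61477453 0.12943137 0.115     ] feeder [0.00264527 0.10260861]
cuprim [0.54159094 0.31017765 0.085     ] feeder [-0.05963316  0.2873962 ]
bluerim [0.59674475 0.42255015 0.085     ] feeder [0.00212154 0.39628091]
purplerim [0.43334284 0.22595616 0.085     ] feeder [-0.17270951  0.20977759]
pinhead top [0.46936135 0.04307289 0.046     ] feeder [-0.14765746  0.02507238]
hopper FL [0.74296319 0.03784138 0.11      ] feeder [0.12514591 0.00353967]
hopper NR [ 0.62475827 -0.09647481  0.11      ] feeder [-0.0008559  -0.12349097]
[[-0.97   0.242 -0.001]
 [ 0.242  0.97  -0.002]
 [ 0.    -0.002 -1.   ]]
```

```bash
python3 -m inch '[{"claw":-1,"turn":-1.16},{"claw":-1,"turn":-1.16},{"claw":-1,"turn":-1.16},{"claw":-1,"tx":-27,"ty":-26},{"claw":-1,"tx":-27,"ty":-26},{"claw":-1,"tx":-27,"ty":-26},{"claw":-1,"tx":-27,"ty":-26},{"claw":-1,"tx":-27,"ty":-26},{"claw":-1,"tx":-27,"ty":-26},{"claw":-1,"tx":-27,"ty":-26},{"claw":-1,"tx":-27,"ty":-26},{"claw":-1,"tx":-27,"ty":-26}]' 20
cat >> h.py <<'E'
fx,fy,fa=np.load("fd.npy");RF=np.array([[np.cos(fa),-np.sin(fa),0],[np.sin(fa),np.cos(fa),0],[0,0,1]]);TF=np.array([fx,fy,0])
F=lambda p:(RF.T@(np.array(p)-TF)*1000).round(1)
def st(p=1):
    s=ctrl.sense();q=np.array(s["tcp_rot"]);M=RF.T@R.from_quat(q[[1,2,3,0]]).as_matrix()
    if p:print("t",round(s["time_s"],2),"tcpF",F(s["eef_pos"]),"toolx",M[:,0].round(3),"toolz",M[:,2].round(3),"F",(RF.T@np.array(s["force"])).round(1),"open",round(s["opening"]*1000,1),"ff",round(float(np.max(s["finger_force"])),1))
    return s
E
python3 -c "from h import *;st()"
```

```text
t 0.1 tcpF [-446.5  558.3  403.6] toolx [-0.954  0.3    0.   ] toolz [-0.001 -0.002 -1.   ] F [ 0.5 -0.2  0. ] open 94.0 ff 0.0schema error: expected keys claw, tx, ty, tz, turn
```

```bash
python3 -m inch '[{"claw":-1,"tx":0,"ty":0,"tz":0,"turn":-1.16},{"claw":-1,"tx":0,"ty":0,"tz":0,"turn":-1.16},{"claw":-1,"tx":0,"ty":0,"tz":0,"turn":-1.16},{"claw":-1,"tx":-27,"ty":-26,"tz":0,"turn":0},{"claw":-1,"tx":-27,"ty":-26,"tz":0,"turn":0},{"claw":-1,"tx":-27,"ty":-26,"tz":0,"turn":0},{"claw":-1,"tx":-27,"ty":-26,"tz":0,"turn":0},{"claw":-1,"tx":-27,"ty":-26,"tz":0,"turn":0},{"claw":-1,"tx":-27,"ty":-26,"tz":0,"turn":0},{"claw":-1,"tx":-27,"ty":-26,"tz":0,"turn":0},{"claw":-1,"tx":-27,"ty":-26,"tz":0,"turn":0},{"claw":-1,"tx":-27,"ty":-26,"tz":0,"turn":0}]' 20
python3 -c "from h import *;st()"
```

```text
time_s: 1.1
eef_pos: [0.3966, 0.337, 0.4042]
tcp_rot: [-0.0, -0.029, 1.0, -0.0]
force: [0.6, 1.3, 1.1]
opening: 0.0173
finger_force: 0.0
t 1.1 tcpF [-202.8  322.8  404.2] toolx [-1.     0.001  0.001] toolz [-0.001 -0.    -1.   ] F [0.7 1.2 1.1] open 17.3 ff 0.0
```

```bash
python3 -m inch '[{"claw":-1,"tx":-28,"ty":-25,"tz":0,"turn":0},{"claw":-1,"tx":-28,"ty":-25,"tz":0,"turn":0},{"claw":-1,"tx":-28,"ty":-25,"tz":0,"turn":0},{"claw":-1,"tx":-28,"ty":-25,"tz":0,"turn":0},{"claw":-1,"tx":-28,"ty":-25,"tz":0,"turn":0},{"claw":-1,"tx":-28,"ty":-25,"tz":0,"turn":0},{"claw":-1,"tx":-27,"ty":-25,"tz":0,"turn":0},{"claw":-1,"tx":0,"ty":0,"tz":31,"turn":0},{"claw":-1,"tx":0,"ty":0,"tz":31,"turn":0},{"claw":-1,"tx":0,"ty":0,"tz":31,"turn":0},{"claw":-1,"tx":0,"ty":0,"tz":30,"turn":0},{"claw":-1,"tx":0,"ty":0,"tz":0,"turn":0}]' 20
python3 - <<'E'
from h import *
st();cv2.imwrite("pics/w1.png",ctrl.capture("wrist")[:,:,::-1])
E
```

```text
time_s: 2.1
eef_pos: [0.5973, 0.1745, 0.2735]
tcp_rot: [-0.008, -0.029, 1.0, -0.001]
force: [-1.6, -0.2, -0.9]
opening: 0.0007
finger_force: 0.0
t 2.1 tcpF [-12.1 148.7 273.5] toolx [-1.     0.001  0.015] toolz [-0.015 -0.001 -1.   ] F [-1.6 -0.1 -0.9] open 0.7 ff 0.0
```

View pics/w1.png

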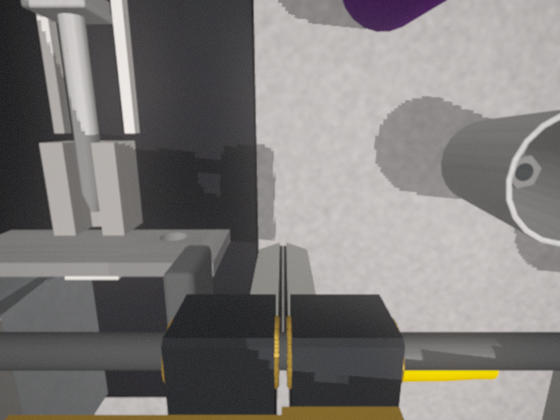

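The wrist view shows the closed fingers at (282,280), beside the grey handle block at (190,275). The gate hole is visible at (175,237), and the pin lies in the channel.

```bash
python3 -m inch '[{"claw":-1,"tx":-3,"ty":-10,"tz":0,"turn":0},{"claw":-1,"tx":0,"ty":-8,"tz":0,"turn":0},{"claw":-1,"tx":0,"ty":-6,"tz":0,"turn":0},{"claw":-1,"tx":0,"ty":-6,"tz":0,"turn":0},{"claw":-1,"tx":0,"ty":-6,"tz":0,"turn":0},{"claw":-1,"tx":0,"ty":-6,"tz":0,"turn":0},{"claw":-1,"tx":0,"ty":-6,"tz":0,"turn":0},{"claw":-1,"tx":0,"ty":-6,"tz":0,"turn":0},{"claw":-1,"tx":0,"ty":-6,"tz":0,"turn":0},{"claw":-1,"tx":0,"ty":-6,"tz":0,"turn":0},{"claw":-1,"tx":0,"ty":-4,"tz":0,"turn":0},{"claw":-1,"tx":0,"ty":0,"tz":0,"turn":0}]' 20
python3 -c "from h import *;st()"
```

```text
time_s: 3.15
eef_pos: [0.6077, 0.1045, 0.2813]
tcp_rot: [-0.001, -0.029, 1.0, -0.001]
force: [0.2, -0.2, 0.0]
opening: 0.0006
finger_force: 0.0
t 3.15 tcpF [ -5.9  78.1 281.3] toolx [-1.     0.002  0.001] toolz [-0.001 -0.001 -1.   ] F [ 0.1 -0.2  0. ] open 0.6 ff 0.0
```

```bash
python3 -m inch '[{"claw":-1,"tx":0,"ty":-2,"tz":0,"turn":0},{"claw":-1,"tx":0,"ty":-2,"tz":0,"turn":0},{"claw":-1,"tx":0,"ty":-2,"tz":0,"turn":0},{"claw":-1,"tx":0,"ty":0,"tz":0,"turn":0}]' 20
python3 - <<'E'
from h import *
st();cv2.imwrite("pics/w2.png",ctrl.capture("wrist")[:,:,::-1])
E
```

```text
time_s: 3.48
eef_pos: [0.6078, 0.1003, 0.2812]
tcp_rot: [-0.001, -0.029, 1.0, 0.001]
force: [-0.5, 4.0, 0.1]
opening: 0.0005
finger_force: 2.2
t 3.48 tcpF [ -6.1  73.9 281.2] toolx [-1.     0.001  0.001] toolz [-0.001  0.002 -1.   ] F [-0.3  4.   0.1] open 0.5 ff 2.2
```

View pics/w2.png

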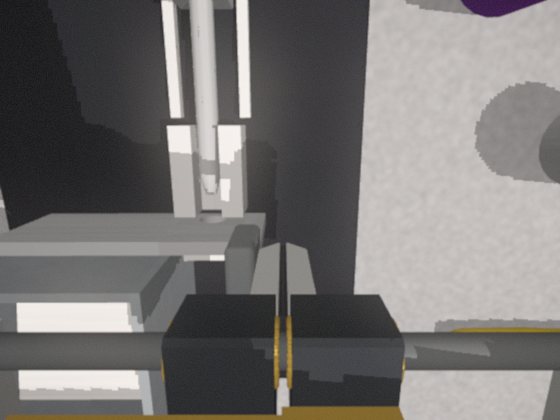

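The gate's hole (210,216) is now about in line with the pin nose (210,190). I'll press on to confirm the stop.

```bash
python3 -m inch '[{"claw":-1,"tx":0,"ty":-1.5,"tz":0,"turn":0},{"claw":-1,"tx":0,"ty":-1.5,"tz":0,"turn":0},{"claw":-1,"tx":0,"ty":0,"tz":0,"turn":0}]' 20
python3 -c "from h import *;st()"
```

```text
time_s: 3.78
eef_pos: [0.6078, 0.0993, 0.2813]
tcp_rot: [-0.0, -0.03, 1.0, 0.003]
force: [0.0, 11.5, 0.3]
opening: 0.0005
finger_force: 5.9
t 3.78 tcpF [ -6.1  73.  281.3] toolx [-1.     0.001  0.001] toolz [-0.001  0.007 -1.   ] F [ 0.7 11.5  0.3] open 0.5 ff 5.9
```

```bash
python3 -m inch '[{"claw":-1,"tx":0,"ty":15,"tz":0,"turn":0},{"claw":-1,"tx":36,"ty":-12,"tz":0,"turn":0},{"claw":-1,"tx":36,"ty":-12,"tz":0,"turn":0},{"claw":-1,"tx":36,"ty":-12,"tz":0,"turn":0},{"claw":-1,"tx":36,"ty":-12,"tz":0,"turn":0},{"claw":-1,"tx":36,"ty":-12,"tz":0,"turn":0},{"claw":-1,"tx":0,"ty":0,"tz":0,"turn":0},{"claw":-1,"tx":0,"ty":0,"tz":20,"turn":0},{"claw":-1,"tx":0,"ty":0,"tz":20,"turn":0},{"claw":-1,"tx":0,"ty":0,"tz":0,"turn":0}]' 20
python3 - <<'E'
from h import *
st();cv2.imwrite("pics/w3.png",ctrl.capture("wrist")[:,:,::-1]);st()
E
```

```text
time_s: 4.62
eef_pos: [0.4297, 0.0411, 0.2392]
tcp_rot: [-0.003, -0.03, 1.0, -0.0]
force: [-0.2, -0.5, -0.1]
opening: 0.0004
finger_force: 0.0
t 4.62 tcpF [-187.4   25.5  239.2] toolx [-1.     0.001  0.006] toolz [-0.006 -0.001 -1.   ] F [-0.3 -0.5 -0.1] open 0.4 ff 0.0
t 4.67 tcpF [-186.5   25.5  240.4] toolx [-1.     0.     0.004] toolz [-0.004 -0.    -1.   ] F [ 0.   0.  -0.7] open 0.4 ff 0.0
```

View pics/w3.png

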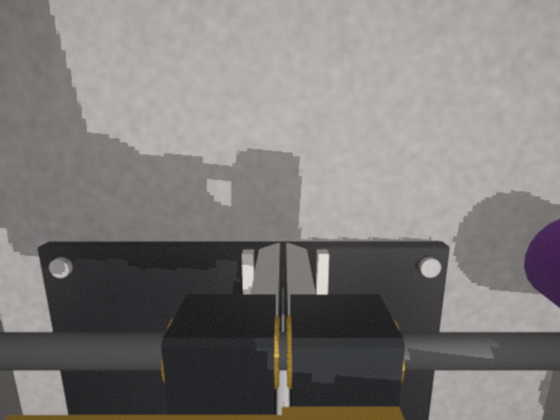

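The fingers (282) sit centred between the rails (248 and 322), behind the pin head. I'll lower and push.

```bash
python3 -m inch '[{"claw":-1,"tx":0,"ty":0,"tz":12,"turn":0},{"claw":-1,"tx":0,"ty":0,"tz":11,"turn":0},{"claw":-1,"tx":0,"ty":0,"tz":0,"turn":0},{"claw":-1,"tx":-10,"ty":0,"tz":0,"turn":0},{"claw":-1,"tx":-8,"ty":0,"tz":0,"turn":0},{"claw":-1,"tx":-5,"ty":0,"tz":0,"turn":0},{"claw":-1,"tx":-5,"ty":0,"tz":0,"turn":0},{"claw":-1,"tx":-5,"ty":0,"tz":0,"turn":0},{"claw":-1,"tx":-5,"ty":0,"tz":0,"turn":0},{"claw":-1,"tx":-5,"ty":0,"tz":0,"turn":0},{"claw":-1,"tx":-5,"ty":0,"tz":0,"turn":0}]' 20
python3 -c "from h import *;st()"
python3 -m inch '[{"claw":-1,"tx":-4,"ty":0,"tz":0,"turn":0},{"claw":-1,"tx":-4,"ty":0,"tz":0,"turn":0},{"claw":-1,"tx":-4,"ty":0,"tz":0,"turn":0},{"claw":-1,"tx":-4,"ty":0,"tz":0,"turn":0},{"claw":-1,"tx":0,"ty":0,"tz":0,"turn":0}]'
python3 -c "from h import *;st()"
```

```text
time_s: 5.58
eef_pos: [0.4796, 0.044, 0.2187]
tcp_rot: [-0.0, -0.029, 1.0, -0.0]
force: [-1.5, 0.2, 0.5]
opening: 0.0005
finger_force: 0.6
t 5.58 tcpF [-137.4   25.4  218.7] toolx [-1.     0.001  0.   ] toolz [-0. -0. -1.] F [-1.5  0.3  0.5] open 0.5 ff 0.6
time_s: 6.0
eef_pos: [0.4961, 0.0449, 0.2188]
tcp_rot: [0.001, -0.029, 1.0, -0.0]
force: [-0.0, -0.0, 0.3]
opening: 0.0003
finger_force: 0.0
t 6.0 tcpF [-120.8   25.3  218.8] toolx [-1.     0.001 -0.002] toolz [ 0.002 -0.    -1.   ] F [-0.  -0.   0.3] open 0.3 ff 0.0
```

```bash
python3 -m inch '[{"claw":-1,"tx":-4,"ty":0,"tz":0,"turn":0},{"claw":-1,"tx":-4,"ty":0,"tz":0,"turn":0},{"claw":-1,"tx":-4,"ty":0,"tz":0,"turn":0},{"claw":-1,"tx":-4,"ty":0,"tz":0,"turn":0},{"claw":-1,"tx":-4,"ty":0,"tz":0,"turn":0},{"claw":-1,"tx":-3,"ty":0,"tz":0,"turn":0},{"claw":-1,"tx":0,"ty":0,"tz":0,"turn":0}]'
python3 -c "from h import *;st()"
python3 -m inch '[{"claw":-1,"tx":-2,"ty":0,"tz":0,"turn":0},{"claw":-1,"tx":-2,"ty":0,"tz":0,"turn":0},{"claw":-1,"tx":0,"ty":0,"tz":0,"turn":0}]'
python3 -c "from h import *;st()"
```

```text
time_s: 6.58
eef_pos: [0.519, 0.0463, 0.2188]
tcp_rot: [0.001, -0.029, 1.0, -0.0]
force: [-0.9, -0.5, 0.5]
opening: 0.0004
finger_force: 0.0
t 6.58 tcpF [-97.9  25.3 218.8] toolx [-1.     0.001 -0.001] toolz [ 0.001 -0.    -1.   ] F [-0.9 -0.5  0.5] open 0.4 ff 0.0
time_s: 6.83
eef_pos: [0.5206, 0.0465, 0.2181]
tcp_rot: [-0.003, -0.03, 1.0, -0.0]
force: [-6.7, -0.9, 4.7]
opening: 0.0005
finger_force: 3.2
t 6.83 tcpF [-96.3  25.4 218.1] toolx [-1.     0.     0.007] toolz [-0.007  0.    -1.   ] F [-6.8 -0.5  4.7] open 0.5 ff 3.2
```

```bash
python3 -m inch '[{"claw":-1,"tx":-2,"ty":0,"tz":0,"turn":0},{"claw":-1,"tx":0,"ty":0,"tz":0,"turn":0}]'
python3 -c "from h import *;st()"
python3 -m inch '[{"claw":-1,"tx":10,"ty":0,"tz":0,"turn":0},{"claw":-1,"tx":20,"ty":0,"tz":0,"turn":0},{"claw":-1,"tx":0,"ty":0,"tz":-40,"turn":0},{"claw":-1,"tx":0,"ty":0,"tz":-40,"turn":0},{"claw":-1,"tx":-20,"ty":35,"tz":-10,"turn":0},{"claw":-1,"tx":-20,"ty":35,"tz":0,"turn":0},{"claw":-1,"tx":-20,"ty":35,"tz":0,"turn":0},{"claw":0,"tx":-20,"ty":20,"tz":0,"turn":0},{"claw":1,"tx":0,"ty":0,"tz":0,"turn":0},{"claw":1,"tx":0,"ty":0,"tz":0,"turn":0}]'
python3 - <<'E'
from h import *
s=st();im=ctrl.capture("wrist")[:,:,::-1];cv2.imwrite("pics/w4.png",im)
E
```

```text
time_s: 7.0
eef_pos: [0.5214, 0.0466, 0.2178]
tcp_rot: [-0.005, -0.03, 1.0, -0.0]
force: [-10.9, -2.4, 7.4]
opening: 0.0003
finger_force: 5.3
t 7.0 tcpF [-95.5  25.5 217.8] toolx [-1.     0.     0.011] toolz [-0.011  0.    -1.   ] F [-11.   -1.7   7.4] open 0.3 ff 5.3
time_s: 7.83
eef_pos: [0.567, 0.1754, 0.3086]
tcp_rot: [0.001, -0.031, 1.0, -0.0]
force: [-0.4, -0.6, 0.1]
opening: 0.0172
finger_force: 0.0
t 7.83 tcpF [-42.3 151.3 308.6] toolx [-1.    -0.002 -0.001] toolz [ 0.001 -0.    -1.   ] F [-0.5 -0.6  0.1] open 17.2 ff 0.0
```

View pics/w4.png

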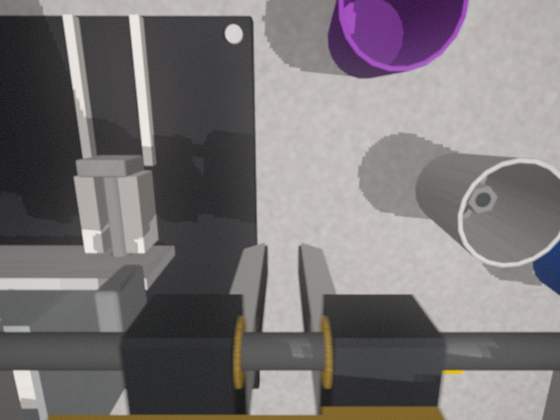

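The pin head (108,165) is now against the channel's rear face, so the pin is home. The steel cup's rim circle is centred near (516,212).

```bash
python3 - <<'E'
from h import *
s=st();print(np.round(s["joint_pos"],2))
print("wrist cup",F(onz("wrist",(516,212),.085,s)),"top cup",F(onz("top",((206+.5)/3-.5+90,(304+.5)/3-.5+90),.085)))
print("pin head top rear edge", F(onz("wrist",(106,159),.046,s)))
E
```

```text
t 7.88 tcpF [-42.9 150.5 308.3] toolx [-1. -0.  0.] toolz [-0. -0. -1.] F [-0.4  0.6 -0.1] open 20.6 ff 0.0
[ 0.15  0.34  1.59 -0.    1.22 -1.48]
wrist cup [-63.8 288.7  85. ] top cup [-59.6 287.4  85. ]
pin head top rear edge [-90.6  31.   46. ]
```

```bash
python3 -m inch '[{"claw":1,"tx":0,"ty":0,"tz":-3,"turn":1.4},{"claw":1,"tx":0,"ty":0,"tz":0,"turn":1.4},{"claw":1,"tx":0,"ty":0,"tz":0,"turn":1.4},{"claw":1,"tx":0,"ty":0,"tz":0,"turn":1.4},{"claw":1,"tx":0,"ty":0,"tz":0,"turn":1.4},{"claw":1,"tx":0,"ty":0,"tz":0,"turn":1.4},{"claw":1,"tx":0,"ty":0,"tz":0,"turn":1.4},{"claw":1,"tx":0,"ty":0,"tz":0,"turn":1.4},{"claw":1,"tx":0,"ty":0,"tz":0,"turn":1.4},{"claw":1,"tx":0,"ty":0,"tz":0,"turn":1.4},{"claw":1,"tx":0,"ty":0,"tz":0,"turn":1.4},{"claw":1,"tx":0,"ty":0,"tz":0,"turn":1.4}]'
python3 -m inch '[{"claw":1,"tx":0,"ty":0,"tz":0,"turn":1.2},{"claw":1,"tx":23,"ty":-3,"tz":0,"turn":0},{"claw":1,"tx":23,"ty":-3,"tz":0,"turn":0},{"claw":1,"tx":23,"ty":-3,"tz":0,"turn":0},{"claw":1,"tx":23,"ty":-3,"tz":0,"turn":0},{"claw":1,"tx":23,"ty":-4,"tz":0,"turn":0},{"claw":1,"tx":22,"ty":-4,"tz":0,"turn":0},{"claw":1,"tx":0,"ty":0,"tz":0,"turn":0},{"claw":1,"tx":0,"ty":0,"tz":0,"turn":0}]'
python3 - <<'E'
from h import *
s=st();cv2.imwrite("pics/w5.png",ctrl.capture("wrist")[:,:,::-1])
E
```

```text
time_s: 8.88
eef_pos: [0.5659, 0.1727, 0.3115]
tcp_rot: [-0.0, 0.65, 0.76, -0.0]
force: [0.2, 0.5, 0.1]
opening: 0.0938
finger_force: 0.0
time_s: 9.63
eef_pos: [0.538, 0.3093, 0.3115]
tcp_rot: [0.0, 0.686, 0.728, -0.0]
force: [0.2, -0.8, 0.1]
opening: 0.0939
finger_force: 0.0
t 9.63 tcpF [-63.3 286.8 311.5] toolx [ 0.     1.    -0.001] toolz [-0.    -0.001 -1.   ] F [ 0.2 -0.8  0.1] open 93.9 ff 0.0
```

View pics/w5.png

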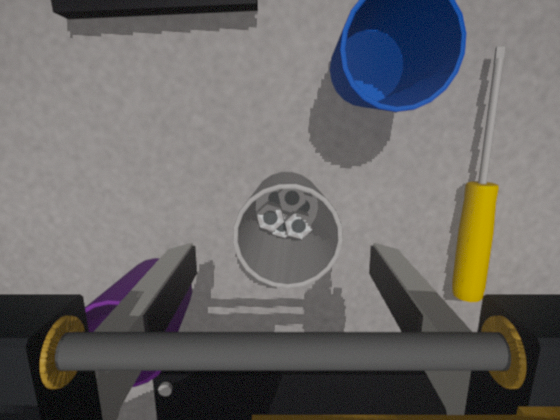

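The cup rim is centred at (288,236), between the open fingers (centre about 283), with the six nuts inside.

```bash
python3 - <<'E'
from h import *
s=st();print(F(onz("wrist",(288,236),.085,s)), F(onz("wrist",(285,207),.003,s)))
E
```

```text
t 9.68 tcpF [-62.9 286.1 311.5] toolx [ 0.001  1.    -0.001] toolz [-0.    -0.001 -1.   ] F [ 0.6 -0.9 -0.5] open 94.0 ff 0.0
[-60.2 290.6  85. ] [-61.6 288.3   3. ]
```

```bash
python3 -m inch '[{"claw":1,"tx":3,"ty":2,"tz":20,"turn":0},{"claw":1,"tx":0,"ty":0,"tz":20,"turn":0},{"claw":1,"tx":0,"ty":0,"tz":20,"turn":0},{"claw":1,"tx":0,"ty":0,"tz":20,"turn":0},{"claw":1,"tx":0,"ty":0,"tz":0,"turn":0},{"claw":-1,"tx":0,"ty":0,"tz":0,"turn":0},{"claw":-1,"tx":0,"ty":0,"tz":0,"turn":0},{"claw":-1,"tx":0,"ty":0,"tz":0,"turn":0},{"claw":-1,"tx":0,"ty":0,"tz":0,"turn":0},{"claw":-1,"tx":0,"ty":0,"tz":0,"turn":0},{"claw":-1,"tx":0,"ty":0,"tz":0,"turn":0},{"claw":-1,"tx":0,"ty":0,"tz":0,"turn":0}]' 12
python3 -c "from h import *;st()"
```

```text
time_s: 10.68
eef_pos: [0.541, 0.3133, 0.2332]
tcp_rot: [0.001, 0.686, 0.728, 0.001]
force: [-1.3, -0.8, 5.9]
opening: 0.0656
finger_force: 12.0
t 10.68 tcpF [-60.1 290.6 233.2] toolx [0.    1.    0.001] toolz [ 0.002  0.001 -1.   ] F [-1.3 -0.7  5.9] open 65.6 ff 12.0
```

```bash
python3 -m inch '[{"claw":-1,"tx":0,"ty":0,"tz":-15,"turn":0},{"claw":-1,"tx":0,"ty":0,"tz":-30,"turn":0},{"claw":-1,"tx":0,"ty":0,"tz":-35,"turn":0},{"claw":-1,"tx":0,"ty":0,"tz":-35,"turn":0},{"claw":-1,"tx":0,"ty":0,"tz":-30,"turn":0},{"claw":-1,"tx":0,"ty":0,"tz":-15,"turn":0},{"claw":-1,"tx":0,"ty":0,"tz":0,"turn":0}]'
python3 -c "from h import *;st()"
python3 -m inch '[{"claw":-1,"tx":-15,"ty":8,"tz":0,"turn":0},{"claw":-1,"tx":-25,"ty":13,"tz":0,"turn":0},{"claw":-1,"tx":-30,"ty":16,"tz":0,"turn":0},{"claw":-1,"tx":-30,"ty":16,"tz":0,"turn":0},{"claw":-1,"tx":-30,"ty":16,"tz":0,"turn":0},{"claw":-1,"tx":-30,"ty":16,"tz":0,"turn":0},{"claw":-1,"tx":-30,"ty":16,"tz":0,"turn":0},{"claw":-1,"tx":-25,"ty":13,"tz":0,"turn":0},{"claw":-1,"tx":-15,"ty":8,"tz":0,"turn":0},{"claw":-1,"tx":0,"ty":0,"tz":0,"turn":0},{"claw":-1,"tx":0,"ty":0,"tz":0,"turn":0}]'
python3 -c "from h import *;st()"
```

```text
time_s: 11.27
eef_pos: [0.5414, 0.3136, 0.3966]
tcp_rot: [0.002, 0.686, 0.728, 0.004]
force: [1.2, 1.3, -2.2]
opening: 0.0658
finger_force: 12.0
t 11.27 tcpF [-59.6 290.8 396.6] toolx [0.    1.    0.003] toolz [ 0.009  0.003 -1.   ] F [ 1.2  1.2 -2.2] open 65.8 ff 12.0
time_s: 12.18
eef_pos: [0.6756, 0.0902, 0.3893]
tcp_rot: [-0.002, 0.687, 0.727, -0.001]
force: [0.2, 0.5, -2.4]
opening: 0.0658
finger_force: 12.0
t 12.18 tcpF [ 61.   59.8 389.3] toolx [0.002 1.    0.001] toolz [-0.004  0.001 -1.   ] F [ 0.2  0.5 -2.4] open 65.8 ff 12.0
```

```bash
python3 -m inch '[{"claw":-1,"tx":0,"ty":0,"tz":20,"turn":0},{"claw":-1,"tx":0,"ty":0,"tz":20,"turn":0},{"claw":-1,"tx":0,"ty":0,"tz":17,"turn":0},{"claw":-1,"tx":0,"ty":0,"tz":0,"turn":0},{"claw":-1,"tx":-10,"ty":0,"tz":0,"turn":0},{"claw":-1,"tx":-10,"ty":0,"tz":0,"turn":0},{"claw":-1,"tx":-6,"ty":0,"tz":0,"turn":0},{"claw":-1,"tx":-5,"ty":0,"tz":0,"turn":0},{"claw":-1,"tx":-4,"ty":0,"tz":0,"turn":0}]'
python3 -c "from h import *;st()"
python3 -m inch '[{"claw":-1,"tx":-4,"ty":0,"tz":0,"turn":0},{"claw":-1,"tx":-4,"ty":0,"tz":0,"turn":0},{"claw":-1,"tx":-4,"ty":0,"tz":0,"turn":0},{"claw":-1,"tx":-4,"ty":0,"tz":0,"turn":0}]'
python3 - <<'E'
from h import *
s=st()
a=ctrl.capture("scene")[:,:,::-1];b=ctrl.capture("top")[:,:,::-1]
z=lambda im,r:cv2.resize(im[r[1]:r[1]+110,r[0]:r[0]+110],(400,400),interpolation=cv2.INTER_CUBIC)
cv2.imwrite("pics/m6.png",np.hstack([z(a,(230,180)),z(b,(230,90))]))
E
```

```text
time_s: 12.93
eef_pos: [0.6784, 0.0549, 0.3365]
tcp_rot: [0.001, 0.686, 0.727, 0.001]
force: [0.1, 0.9, -1.5]
opening: 0.0658
finger_force: 12.0
t 12.93 tcpF [ 61.7  24.4 336.5] toolx [0.002 1.    0.001] toolz [ 0.003  0.001 -1.   ] F [ 0.2  0.9 -1.5] open 65.8 ff 12.0
time_s: 13.27
eef_pos: [0.6789, 0.0395, 0.335]
tcp_rot: [0.0, 0.686, 0.728, 0.0]
force: [-1.0, 1.8, -0.1]
opening: 0.0656
finger_force: 12.0
t 13.27 tcpF [ 61.3   9.  335. ] toolx [0.001 1.    0.   ] toolz [ 0.001  0.    -1.   ] F [-0.9  1.8 -0.1] open 65.6 ff 12.0
```

View pics/m6.png

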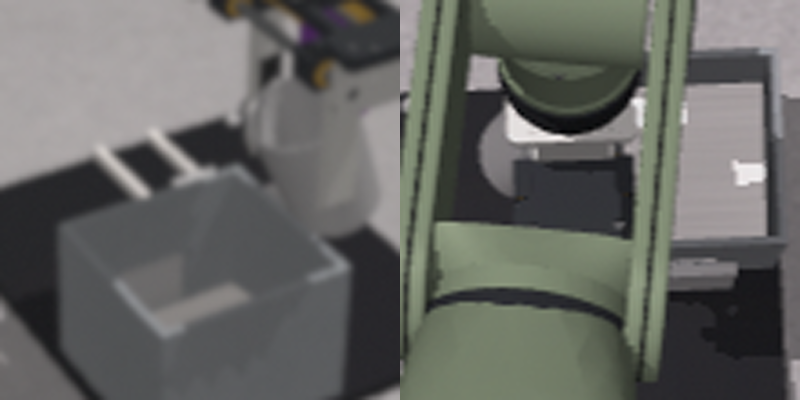

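The scene view shows the cup leaning over the hopper's left wall with its mouth toward the hopper, and only about 2 N of force. I'll carry on tipping.

```bash
python3 -m inch '[{"claw":-1,"tx":-6,"ty":0,"tz":0,"turn":0},{"claw":-1,"tx":-6,"ty":0,"tz":0,"turn":0},{"claw":-1,"tx":-6,"ty":0,"tz":0,"turn":0},{"claw":-1,"tx":-6,"ty":0,"tz":2,"turn":0},{"claw":-1,"tx":-5,"ty":0,"tz":5,"turn":0}]'
python3 -c "from h import *;st()"
python3 -m inch '[{"claw":-1,"tx":-4,"ty":0,"tz":6,"turn":0},{"claw":-1,"tx":-4,"ty":0,"tz":6,"turn":0},{"claw":-1,"tx":-4,"ty":0,"tz":6,"turn":0},{"claw":-1,"tx":-3,"ty":0,"tz":6,"turn":0}]'
python3 -c "from h import *;st()"
```

```text
time_s: 13.78
eef_pos: [0.6809, 0.0098, 0.3286]
tcp_rot: [0.001, 0.686, 0.728, 0.0]
force: [-0.1, 1.2, 1.5]
opening: 0.0655
finger_force: 12.0
t 13.78 tcpF [ 61.5 -20.8 328.6] toolx [ 0.001  1.    -0.001] toolz [ 0.002 -0.001 -1.   ] F [0.  1.2 1.5] open 65.5 ff 12.0
time_s: 14.12
eef_pos: [0.6818, -0.0053, 0.3039]
tcp_rot: [0.001, 0.686, 0.727, 0.0]
force: [0.8, -0.8, 4.6]
opening: 0.0657
finger_force: 12.0
t 14.12 tcpF [ 61.5 -35.9 303.9] toolx [ 0.001  1.    -0.002] toolz [ 0.002 -0.002 -1.   ] F [ 0.8 -0.8  4.6] open 65.7 ff 12.0
```

```bash
python3 -m inch '[{"claw":-1,"tx":-2,"ty":0,"tz":5,"turn":0},{"claw":-1,"tx":-1,"ty":0,"tz":4,"turn":0},{"claw":-1,"tx":0,"ty":0,"tz":0,"turn":0},{"claw":-1,"tx":0,"ty":0,"tz":0,"turn":0}]'
python3 -c "from h import *;st()"
python3 -m inch '[{"claw":-1,"tx":0,"ty":0,"tz":-15,"turn":0},{"claw":-1,"tx":0,"ty":0,"tz":-15,"turn":0},{"claw":-1,"tx":0,"ty":0,"tz":0,"turn":0},{"claw":-1,"tx":0,"ty":0,"tz":0,"turn":0},{"claw":-1,"tx":0,"ty":0,"tz":0,"turn":0}]'
python3 - <<'E'
from h import *
s=st()
for n in("scene","top"):cv2.imwrite(f"pics/d_{n}.png",ctrl.capture(n)[:,:,::-1])
st()
E
```

```text
time_s: 14.45
eef_pos: [0.6817, -0.0077, 0.2944]
tcp_rot: [0.0, 0.686, 0.727, -0.0]
force: [-0.0, -0.9, 2.9]
opening: 0.0657
finger_force: 12.0
t 14.45 tcpF [ 61.2 -38.2 294.4] toolx [ 0.001  1.    -0.001] toolz [ 0.    -0.001 -1.   ] F [-0.1 -0.9  2.9] open 65.7 ff 12.0
time_s: 14.87
eef_pos: [0.6813, -0.0066, 0.3236]
tcp_rot: [-0.001, 0.686, 0.728, 0.0]
force: [0.9, 1.2, 0.3]
opening: 0.0657
finger_force: 12.0
t 14.87 tcpF [ 61.  -37.1 323.6] toolx [0.    1.    0.001] toolz [-0.001  0.001 -1.   ] F [1.  1.2 0.3] open 65.7 ff 12.0
t 14.97 tcpF [ 61.  -37.2 323.6] toolx [0.001 1.    0.001] toolz [-0.001  0.001 -1.   ] F [ 0.5  1.5 -0.5] open 66.0 ff 12.0
```

```bash
python3 -m inch '[{"claw":-1,"tx":0,"ty":0,"tz":-25,"turn":0},{"claw":-1,"tx":0,"ty":0,"tz":-30,"turn":0},{"claw":-1,"tx":0,"ty":0,"tz":-20,"turn":0},{"claw":-1,"tx":0,"ty":0,"tz":0,"turn":0},{"claw":-1,"tx":0,"ty":0,"tz":0,"turn":0},{"claw":-1,"tx":0,"ty":0,"tz":0,"turn":0}]'
python3 - <<'E'
from h import *
fz=[];g=[]
for i in range(6):
    a=ctrl.capture("scene")[:,:,::-1];fz.append(ctrl.sense()["force"][2])
print(np.mean(fz),np.std(fz));st()
b=ctrl.capture("top")[:,:,::-1];w=ctrl.capture("wrist")[:,:,::-1]
cv2.imwrite("pics/e_scene.png",a);cv2.imwrite("pics/e_top.png",b);cv2.imwrite("pics/e_wrist.png",w)
c=cv2.resize(a[150:310,220:380],(400,400),interpolation=cv2.INTER_CUBIC);d=cv2.resize(w,(400,300));e=cv2.resize(b[100:180,270:350],(300,300))
M=np.zeros((600,800,3),np.uint8);M[:400,:400]=c;M[:300,400:]=d;M[300:,400:700]=e;cv2.imwrite("pics/m7.png",M)
E
```

```text
time_s: 15.47
eef_pos: [0.6809, -0.0072, 0.3967]
tcp_rot: [-0.002, 0.686, 0.728, -0.001]
force: [0.0, 0.9, -3.1]
opening: 0.0661
finger_force: 12.0
-2.6065236939047813 0.6938528082687196
t 15.77 tcpF [ 60.9 -37.7 398.1] toolx [0.001 1.    0.   ] toolz [-0.002  0.    -1.   ] F [ 0.5  0.7 -2.5] open 65.4 ff 12.0
```

View pics/m7.png

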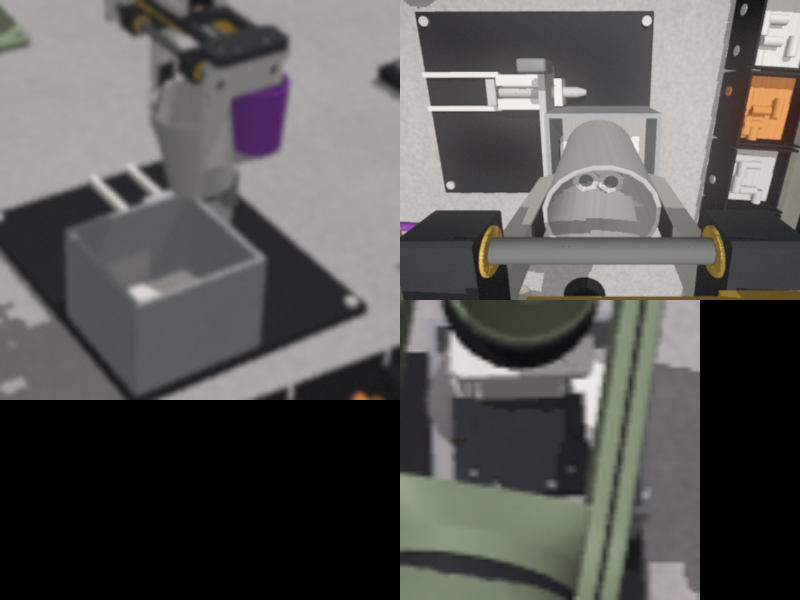

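The montage shows the cup swung upright again in the grip, with nuts still inside, and the pin nose through the flange. The pads hold it near the rim, so the tilt only reached about 115°. I'll repeat it lower and with shaking.

```bash
python3 -m inch '[{"claw":-1,"tx":15,"ty":0,"tz":0,"turn":0},{"claw":-1,"tx":25,"ty":0,"tz":0,"turn":0},{"claw":-1,"tx":25,"ty":0,"tz":0,"turn":0},{"claw":-1,"tx":20,"ty":0,"tz":0,"turn":0},{"claw":-1,"tx":13,"ty":0,"tz":0,"turn":0},{"claw":-1,"tx":0,"ty":0,"tz":20,"turn":0},{"claw":-1,"tx":0,"ty":0,"tz":30,"turn":0},{"claw":-1,"tx":0,"ty":0,"tz":25,"turn":0},{"claw":-1,"tx":0,"ty":0,"tz":0,"turn":0},{"claw":-1,"tx":-10,"ty":0,"tz":0,"turn":0},{"claw":-1,"tx":-10,"ty":0,"tz":0,"turn":0},{"claw":-1,"tx":-7,"ty":0,"tz":0,"turn":0}]'
python3 -c "from h import *;st()"
python3 -m inch '[{"claw":-1,"tx":-6,"ty":0,"tz":0,"turn":0},{"claw":-1,"tx":-6,"ty":0,"tz":0,"turn":0},{"claw":-1,"tx":-6,"ty":0,"tz":0,"turn":0},{"claw":-1,"tx":-6,"ty":0,"tz":0,"turn":0},{"claw":-1,"tx":-6,"ty":0,"tz":0,"turn":0},{"claw":-1,"tx":-6,"ty":0,"tz":0,"turn":0},{"claw":-1,"tx":-6,"ty":0,"tz":0,"turn":0},{"claw":-1,"tx":-6,"ty":0,"tz":0,"turn":0},{"claw":-1,"tx":-5,"ty":0,"tz":3,"turn":0},{"claw":-1,"tx":-5,"ty":0,"tz":5,"turn":0},{"claw":-1,"tx":-5,"ty":0,"tz":6,"turn":0}]'
python3 -c "from h import *;st()"
python3 -m inch '[{"claw":-1,"tx":-3,"ty":0,"tz":6,"turn":0},{"claw":-1,"tx":-2,"ty":0,"tz":6,"turn":0},{"claw":-1,"tx":-1,"ty":0,"tz":6,"turn":0},{"claw":-1,"tx":0,"ty":0,"tz":4,"turn":0},{"claw":-1,"tx":0,"ty":0,"tz":0,"turn":0},{"claw":-1,"tx":0,"ty":0,"tz":0,"turn":0}]'
python3 -c "from h import *;st()"
```

```text
time_s: 16.87
eef_pos: [0.6785, 0.0621, 0.3276]
tcp_rot: [0.002, 0.686, 0.727, 0.001]
force: [0.6, -0.3, -3.3]
opening: 0.0655
finger_force: 12.0
t 16.87 tcpF [ 62.3  31.6 327.6] toolx [ 0.001  1.    -0.001] toolz [ 0.005 -0.001 -1.   ] F [ 0.6 -0.3 -3.3] open 65.5 ff 12.0
time_s: 17.78
eef_pos: [0.6816, -0.0002, 0.3115]
tcp_rot: [0.001, 0.686, 0.728, 0.0]
force: [0.0, -1.0, 3.9]
opening: 0.0661
finger_force: 12.0
t 17.78 tcpF [ 61.6 -30.7 311.5] toolx [ 0.001  1.    -0.001] toolz [ 0.002 -0.001 -1.   ] F [-0.  -1.   3.9] open 66.1 ff 12.0
time_s: 18.28
eef_pos: [0.6819, -0.0065, 0.2888]
tcp_rot: [0.001, 0.686, 0.727, -0.0]
force: [0.6, -3.2, 3.4]
opening: 0.066
finger_force: 12.0
t 18.28 tcpF [ 61.6 -37.1 288.8] toolx [ 0.001  1.    -0.002] toolz [ 0.002 -0.002 -1.   ] F [ 0.4 -3.3  3.4] open 66.0 ff 12.0
```

```bash
python3 -m inch '[{"claw":-1,"tx":0,"ty":0,"tz":5,"turn":0},{"claw":-1,"tx":0,"ty":0,"tz":4,"turn":0},{"claw":-1,"tx":0,"ty":0,"tz":0,"turn":0},{"claw":-1,"tx":0,"ty":0,"tz":0,"turn":0}]'
python3 - <<'E'
from h import *
st();cv2.imwrite("pics/t_w.png",ctrl.capture("wrist")[:,:,::-1]);cv2.imwrite("pics/t_s.png",ctrl.capture("scene")[:,:,::-1])
E
python3 -m inch '[{"claw":-1,"tx":0,"ty":0,"tz":-8,"turn":0},{"claw":-1,"tx":0,"ty":0,"tz":8,"turn":0},{"claw":-1,"tx":0,"ty":0,"tz":-8,"turn":0},{"claw":-1,"tx":0,"ty":0,"tz":8,"turn":0},{"claw":-1,"tx":0,"ty":0,"tz":-8,"turn":0},{"claw":-1,"tx":0,"ty":0,"tz":8,"turn":0},{"claw":-1,"tx":0,"ty":0,"tz":0,"turn":0},{"claw":-1,"tx":0,"ty":0,"tz":0,"turn":0}]'
python3 - <<'E'
from h import *
st();b=cv2.imread("pics/t_w.png");a=cv2.imread("pics/e_wrist.png")
# coarse brightness rows of the wrist picture along centre column
for u in(250,280,310):print(u,[int(b[v,u].mean()) for v in range(120,340,10)],[int(a[v,u].mean()) for v in range(120,340,10)])
E
```

```text
time_s: 18.62
eef_pos: [0.6821, -0.0069, 0.2805]
tcp_rot: [0.002, 0.686, 0.727, -0.0]
force: [1.7, -5.0, 5.0]
opening: 0.0661
finger_force: 12.0
t 18.62 tcpF [ 61.7 -37.5 280.5] toolx [ 0.001  1.    -0.004] toolz [ 0.002 -0.004 -1.   ] F [ 1.4 -5.1  5. ] open 66.1 ff 12.0
time_s: 19.38
eef_pos: [0.682, -0.0055, 0.2804]
tcp_rot: [0.001, 0.686, 0.728, 0.001]
force: [0.8, -2.8, 2.5]
opening: 0.0659
finger_force: 12.0
t 19.38 tcpF [ 61.7 -36.1 280.4] toolx [ 0.001  1.    -0.001] toolz [ 0.002 -0.001 -1.   ] F [ 0.6 -2.9  2.5] open 65.9 ff 12.0
250 [165, 166, 169, 166, 165, 163, 165, 165, 164, 166, 163, 164, 165, 163, 164, 164, 163, 164, 164, 164, 134, 115] [72, 209, 68, 127, 184, 183, 149, 150, 151, 155, 153, 156, 204, 140, 194, 160, 160, 162, 163, 115, 115, 162]
280 [166, 165, 168, 169, 171, 169, 171, 169, 170, 170, 168, 166, 167, 167, 166, 166, 167, 166, 167, 168, 166, 113] [72, 69, 74, 123, 183, 158, 157, 157, 158, 158, 161, 157, 153, 151, 227, 169, 169, 167, 168, 117, 115, 161]
310 [157, 160, 161, 161, 161, 164, 164, 161, 159, 160, 159, 161, 162, 158, 161, 159, 161, 160, 161, 159, 160, 107] [72, 73, 74, 124, 183, 184, 148, 151, 152, 156, 155, 155, 193, 155, 147, 157, 165, 166, 164, 126, 125, 165]
```

```bash
python3 -m inch '[{"claw":-1,"tx":0,"ty":0,"tz":-20,"turn":0},{"claw":-1,"tx":0,"ty":0,"tz":-30,"turn":0},{"claw":-1,"tx":0,"ty":0,"tz":-35,"turn":0},{"claw":-1,"tx":0,"ty":0,"tz":-30,"turn":0},{"claw":-1,"tx":0,"ty":0,"tz":0,"turn":0},{"claw":-1,"tx":0,"ty":0,"tz":0,"turn":0},{"claw":-1,"tx":0,"ty":0,"tz":0,"turn":0}]'
python3 - <<'E'
from h import *
fz=[]
for i in range(8):
    a=ctrl.capture("wrist")[:,:,::-1];fz.append(ctrl.sense()["force"][2])
print(np.mean(fz),np.std(fz));st();cv2.imwrite("pics/f_w.png",a)
for u in(250,280,310):print(u,[int(a[v,u].mean()) for v in range(120,340,10)])
cv2.imwrite("pics/f_top.png",ctrl.capture("top")[:,:,::-1])
E
```

```text
time_s: 19.97
eef_pos: [0.6807, -0.0046, 0.3918]
tcp_rot: [-0.002, 0.686, 0.728, -0.001]
force: [0.1, -0.1, -3.3]
opening: 0.0657
finger_force: 12.0
-2.6580284959404716 0.5106574965755366
t 20.37 tcpF [ 61.1 -35.8 393.7] toolx [0.001 1.    0.   ] toolz [-0.001  0.    -1.   ] F [ 0.4  0.8 -3.1] open 65.6 ff 12.0
250 [73, 214, 67, 89, 122, 182, 156, 156, 156, 157, 157, 156, 159, 160, 161, 150, 163, 163, 165, 116, 114, 161]
280 [68, 70, 70, 84, 121, 182, 161, 160, 160, 164, 162, 162, 161, 161, 200, 149, 171, 169, 167, 119, 115, 165]
310 [71, 71, 72, 88, 122, 181, 181, 151, 154, 154, 158, 155, 160, 158, 202, 140, 129, 168, 169, 128, 127, 167]
```

```bash
python3 - <<'E'
from h import *
b=cv2.imread("pics/t_w.png");g=cv2.GaussianBlur(b,(3,3),0)
for seed in((280,220),):
    m=np.zeros((422,562),np.uint8);n,_,_,r=cv2.floodFill(g.copy(),m,seed,0,(4,)*3,(4,)*3,4|cv2.FLOODFILL_MASK_ONLY);mm=m[1:-1,1:-1]
    print(n,r)
    for v in range(r[1],r[1]+r[3],12):
        c=np.flatnonzero(mm[v]);print(v,c[:1],c[-1:],len(c))
print([int(b[v,280].mean()) for v in range(0,130,6)])
print("row220",[int(x) for x in b[220,130:440:8].mean(1)])
print("row60",[int(x) for x in b[60,130:440:8].mean(1)])
E
```

```text
119651 (0, 0, 537, 331)
0 [0] [536] 535
12 [0] [533] 533
24 [0] [531] 530
36 [0] [530] 530
48 [0] [527] 462
60 [0] [524] 448
72 [0] [521] 444
84 [0] [518] 516
96 [147] [515] 366
108 [147] [512] 365
120 [147] [512] 365
132 [151] [509] 358
144 [151] [505] 354
156 [152] [502] 350
168 [153] [500] 326
180 [154] [496] 297
192 [179] [496] 318
204 [151] [493] 343
216 [151] [489] 339
228 [152] [487] 336
240 [153] [483] 331
252 [154] [483] 328
264 [156] [479] 320
276 [156] [477] 316
288 [158] [474] 313
300 [175] [423] 235
312 [175] [421] 219
324 [383] [420] 38
[40, 45, 44, 46, 46, 43, 43, 48, 48, 47, 49, 49, 52, 57, 55, 119, 120, 173, 163, 166, 166, 166]
row220 [41, 50, 135, 66, 66, 67, 69, 129, 142, 146, 152, 156, 162, 164, 165, 163, 165, 170, 166, 169, 170, 163, 159, 161, 158, 152, 149, 145, 134, 123, 135, 76, 75, 72, 74, 80, 142, 157, 153]
row60 [93, 55, 59, 48, 42, 44, 44, 46, 41, 43, 47, 41, 49, 46, 47, 46, 47, 50, 50, 46, 51, 48, 49, 48, 51, 53, 52, 49, 56, 50, 54, 57, 151, 146, 151, 153, 149, 151, 156]
```

```bash
python3 - <<'E'
from h import *
b=cv2.imread("pics/t_w.png")
s={"tcp_rot":[0.0015,.686,.7275,0],"eef_pos":[.6821,-.0069,.2805]}
g=b.mean(2)
def width(v):
    d=np.abs(np.diff(cv2.GaussianBlur(g,(3,3),0)[v]));return [int(i) for i in np.flatnonzero(d>12) if 120<i<440]
for v in range(84,330,16):print(v,width(v))
for u in(165,280,390):print(u,[int(x) for x in g[60:200:5,u]])
for uv in((280,86),(280,100)):print(uv,F(onz("wrist",uv,.110,s)))
for v in(110,160,220,280,320):
    o,d=ray("wrist",(280,v),s);print(v,[F(o+d*k) for k in(.10,.13)])
E
```

```text
84 [381, 382, 383]
100 [128, 129, 130, 145, 364, 365, 366, 380, 381, 382]
116 [126, 127, 146, 147, 169, 365, 366, 379, 380, 381]
132 [127, 128, 132, 147, 148, 149, 365, 366, 377, 378, 379, 380]
148 [123, 124, 134, 149, 150, 151, 172, 173, 366, 367, 376, 377, 378]
164 [150, 151, 152, 377, 378]
180 [136, 137, 138, 139, 151, 152, 153]
196 [135, 136, 137, 178]
212 [137, 138, 139, 149, 150, 151, 179, 180, 181, 368, 370, 371, 372, 410, 411, 412]
228 [138, 139, 140, 141, 150, 151, 152, 181, 182, 183, 370, 371, 409, 410, 411]
244 [140, 141, 142, 152, 153, 154, 183, 184, 369, 407, 408, 409]
260 [142, 143, 144, 154, 155, 185, 186, 377, 378, 406, 407, 408]
276 [144, 145, 146, 155, 156, 157, 175, 176, 388, 389, 404, 405, 406]
292 [146, 147, 158, 165, 403, 404, 405]
308 [147, 148, 149, 184, 185, 186, 187, 190, 191, 192, 367, 371, 377, 378, 412, 413, 421, 422, 423, 424]
324 [143, 144, 183, 192, 193, 194, 371, 372, 380, 381, 420, 421]
165 [41, 43, 43, 75, 73, 75, 80, 78, 75, 72, 76, 73, 76, 76, 77, 73, 77, 79, 80, 79, 85, 81, 84, 95, 94, 94, 143, 143]
280 [49, 50, 47, 51, 51, 56, 119, 118, 154, 163, 164, 164, 166, 166, 165, 167, 168, 170, 169, 171, 171, 170, 169, 170, 171, 169, 169, 170]
390 [151, 149, 151, 151, 152, 155, 154, 152, 154, 153, 151, 160, 156, 150, 152, 151, 154, 153, 151, 150, 151, 154, 117, 92, 92, 93, 143, 143]
(280, 86) [ 60.7  48.8 110. ]
(280, 100) [ 60.7  43.4 110. ]
110 [array([ 60.9,  38.6, 155.6]), array([ 60.8,  39.3, 124.3])]
160 [array([ 60.9,  25. , 159.2]), array([ 60.7,  21.5, 129. ])]
220 [array([ 60.9,   8.6, 163.5]), array([ 60.7,   0.3, 134.7])]
280 [array([ 60.9,  -7.7, 167.8]), array([ 60.7, -21. , 140.3])]
320 [array([ 60.9, -18.6, 170.7]), array([ 60.7, -35.2, 144.1])]
```

The wrist picture shows the tipped cup lying only horizontal. It slid in the weak grip and then swung back. I'll set it down, regrip it lower and firmer, and tip again.

```bash
python3 -m inch '[{"claw":-1,"tx":20,"ty":-8,"tz":0,"turn":0},{"claw":-1,"tx":32,"ty":-12,"tz":0,"turn":0},{"claw":-1,"tx":36,"ty":-14,"tz":0,"turn":0},{"claw":-1,"tx":36,"ty":-14,"tz":0,"turn":0},{"claw":-1,"tx":36,"ty":-14,"tz":0,"turn":0},{"claw":-1,"tx":36,"ty":-14,"tz":0,"turn":0},{"claw":-1,"tx":36,"ty":-14,"tz":0,"turn":0},{"claw":-1,"tx":36,"ty":-14,"tz":0,"turn":0},{"claw":-1,"tx":34,"ty":-12,"tz":0,"turn":0},{"claw":-1,"tx":24,"ty":-6,"tz":0,"turn":0},{"claw":-1,"tx":0,"ty":0,"tz":0,"turn":0}]'
python3 -m inch '[{"claw":-1,"tx":0,"ty":0,"tz":20,"turn":0},{"claw":-1,"tx":0,"ty":0,"tz":30,"turn":0},{"claw":-1,"tx":0,"ty":0,"tz":30,"turn":0},{"claw":-1,"tx":0,"ty":0,"tz":30,"turn":0},{"claw":-1,"tx":0,"ty":0,"tz":20,"turn":0},{"claw":-1,"tx":0,"ty":0,"tz":8,"turn":0},{"claw":-1,"tx":0,"ty":0,"tz":0,"turn":0}]'
python3 -c "from h import *;st()"
python3 -m inch '[{"claw":-1,"tx":0,"ty":0,"tz":7,"turn":0},{"claw":-1,"tx":0,"ty":0,"tz":7,"turn":0},{"claw":-1,"tx":0,"ty":0,"tz":0,"turn":0}]'
python3 -c "from h import *;st()"
```

```text
time_s: 21.33
eef_pos: [0.5381, 0.3176, 0.395]
tcp_rot: [-0.001, 0.684, 0.73, 0.001]
force: [-0.6, -0.2, -3.0]
opening: 0.0657
finger_force: 12.0
time_s: 21.92
eef_pos: [0.5397, 0.3122, 0.2539]
tcp_rot: [-0.001, 0.686, 0.727, -0.003]
force: [-0.6, 0.2, -2.7]
opening: 0.066
finger_force: 12.0
t 21.92 tcpF [-61.4 289.5 253.9] toolx [ 0.001  1.    -0.002] toolz [-0.005 -0.002 -1.   ] F [-0.6  0.3 -2.7] open 66.0 ff 12.0
time_s: 22.17
eef_pos: [0.5407, 0.313, 0.2428]
tcp_rot: [0.0, 0.686, 0.728, 0.0]
force: [-1.5, -0.3, -2.8]
opening: 0.0655
finger_force: 12.0
t 22.17 tcpF [-60.3 290.3 242.8] toolx [0.001 1.    0.   ] toolz [ 0.001  0.    -1.   ] F [-1.5 -0.2 -2.8] open 65.5 ff 12.0
```

```bash
python3 -m inch '[{"claw":-1,"tx":0,"ty":0,"tz":4,"turn":0},{"claw":-1,"tx":0,"ty":0,"tz":4,"turn":0},{"claw":-1,"tx":0,"ty":0,"tz":0,"turn":0}]'
python3 -c "from h import *;st()"
python3 -m inch '[{"claw":-1,"tx":0,"ty":0,"tz":4,"turn":0},{"claw":-1,"tx":0,"ty":0,"tz":4,"turn":0},{"claw":-1,"tx":0,"ty":0,"tz":0,"turn":0}]'
python3 -c "from h import *;st()"
```

```text
time_s: 22.42
eef_pos: [0.5403, 0.313, 0.2343]
tcp_rot: [-0.0, 0.686, 0.728, -0.0]
force: [-0.7, 0.7, -3.7]
opening: 0.0656
finger_force: 12.0
t 22.42 tcpF [-60.8 290.3 234.3] toolx [ 0.001  1.    -0.   ] toolz [-0.001 -0.    -1.   ] F [-0.7  0.7 -3.7] open 65.6 ff 12.0
time_s: 22.67
eef_pos: [0.5412, 0.3138, 0.2284]
tcp_rot: [0.0, 0.686, 0.728, 0.002]
force: [-1.0, 1.4, 4.0]
opening: 0.0656
finger_force: 12.0
t 22.67 tcpF [-59.8 291.  228.4] toolx [0.001 1.    0.002] toolz [ 0.003  0.002 -1.   ] F [-0.9  1.4  4. ] open 65.6 ff 12.0
```

```bash
python3 -m inch '[{"claw":1,"tx":0,"ty":0,"tz":0,"turn":0},{"claw":1,"tx":0,"ty":0,"tz":0,"turn":0},{"claw":1,"tx":0,"ty":0,"tz":0,"turn":0},{"claw":1,"tx":0,"ty":0,"tz":1.6,"turn":0},{"claw":1,"tx":0,"ty":0,"tz":0,"turn":0}]' 20
python3 - <<'E'
from h import *
s=st();a=ctrl.capture("wrist")[:,:,::-1];cv2.imwrite("pics/g_w.png",a)
E
python3 -m inch '[{"claw":-1,"tx":0,"ty":0,"tz":0,"turn":0},{"claw":-1,"tx":0,"ty":0,"tz":0,"turn":0},{"claw":-1,"tx":0,"ty":0,"tz":0,"turn":0},{"claw":-1,"tx":0,"ty":0,"tz":0,"turn":0},{"claw":-1,"tx":0,"ty":0,"tz":0,"turn":0},{"claw":-1,"tx":0,"ty":0,"tz":0,"turn":0}]' 20
python3 -m inch '[{"claw":-1,"tx":0,"ty":0,"tz":0,"turn":0},{"claw":-1,"tx":0,"ty":0,"tz":0,"turn":0},{"claw":-1,"tx":0,"ty":0,"tz":0,"turn":0}]' 45
python3 -c "from h import *;st()"
```

```text
time_s: 23.08
eef_pos: [0.5404, 0.3129, 0.2246]
tcp_rot: [-0.0, 0.686, 0.728, -0.0]
force: [0.0, -0.3, 0.2]
opening: 0.0933
finger_force: 0.0
t 23.08 tcpF [-60.7 290.2 224.6] toolx [ 0.001  1.    -0.   ] toolz [-0. -0. -1.] F [ 0.  -0.3  0.2] open 93.3 ff 0.0
time_s: 23.63
eef_pos: [0.5402, 0.313, 0.2251]
tcp_rot: [-0.0, 0.686, 0.728, -0.001]
force: [-2.3, -0.3, 2.0]
opening: 0.0643
finger_force: 18.5
time_s: 23.88
eef_pos: [0.5403, 0.313, 0.2251]
tcp_rot: [-0.0, 0.686, 0.728, -0.0]
force: [-2.3, -0.3, 2.2]
opening: 0.0634
finger_force: 41.6
t 23.88 tcpF [-60.8 290.3 225.1] toolx [ 0.001  1.    -0.   ] toolz [-0.001 -0.    -1.   ] F [-2.3 -0.2  2.2] open 63.4 ff 41.6
```

```bash
python3 -m inch '[{"claw":-1,"tx":0,"ty":0,"tz":-16,"turn":0},{"claw":-1,"tx":0,"ty":0,"tz":-30,"turn":0},{"claw":-1,"tx":0,"ty":0,"tz":-35,"turn":0},{"claw":-1,"tx":0,"ty":0,"tz":-35,"turn":0},{"claw":-1,"tx":0,"ty":0,"tz":-30,"turn":0},{"claw":-1,"tx":-5,"ty":3,"tz":-20,"turn":0},{"claw":-1,"tx":-15,"ty":8,"tz":0,"turn":0},{"claw":-1,"tx":-25,"ty":13,"tz":0,"turn":0},{"claw":-1,"tx":-30,"ty":16,"tz":0,"turn":0},{"claw":-1,"tx":-30,"ty":16,"tz":0,"turn":0},{"claw":-1,"tx":-30,"ty":16,"tz":0,"turn":0},{"claw":-1,"tx":-30,"ty":16,"tz":0,"turn":0}]'
python3 -m inch '[{"claw":-1,"tx":-30,"ty":16,"tz":0,"turn":0},{"claw":-1,"tx":-25,"ty":13,"tz":0,"turn":0},{"claw":-1,"tx":-10,"ty":5,"tz":0,"turn":0},{"claw":-1,"tx":0,"ty":0,"tz":20,"turn":0},{"claw":-1,"tx":0,"ty":0,"tz":30,"turn":0},{"claw":-1,"tx":0,"ty":0,"tz":22,"turn":0},{"claw":-1,"tx":0,"ty":0,"tz":0,"turn":0},{"claw":-1,"tx":-10,"ty":0,"tz":0,"turn":0},{"claw":-1,"tx":-10,"ty":0,"tz":0,"turn":0}]'
python3 -c "from h import *;st()"
python3 -m inch '[{"claw":-1,"tx":-6,"ty":0,"tz":0,"turn":0},{"claw":-1,"tx":-5,"ty":0,"tz":0,"turn":0},{"claw":-1,"tx":-5,"ty":0,"tz":0,"turn":0},{"claw":-1,"tx":-5,"ty":0,"tz":0,"turn":0},{"claw":-1,"tx":-5,"ty":0,"tz":0,"turn":0},{"claw":-1,"tx":-5,"ty":0,"tz":0,"turn":0}]'
python3 -c "from h import *;st()"
```

```text
time_s: 24.88
eef_pos: [0.6386, 0.1521, 0.39]
tcp_rot: [-0.0, 0.686, 0.728, -0.0]
force: [-0.1, 0.8, -2.9]
opening: 0.0633
finger_force: 43.0
time_s: 25.63
eef_pos: [0.6774, 0.0709, 0.3201]
tcp_rot: [0.001, 0.685, 0.728, 0.001]
force: [1.2, -1.1, -1.6]
opening: 0.0632
finger_force: 43.0
t 25.63 tcpF [ 61.6  40.4 320.1] toolx [-0.001  1.    -0.   ] toolz [ 0.002 -0.    -1.   ] F [ 1.1 -1.2 -1.6] open 63.2 ff 43.0
time_s: 26.13
eef_pos: [0.6788, 0.04, 0.3199]
tcp_rot: [-0.0, 0.686, 0.728, 0.001]
force: [-1.3, 5.1, -1.3]
opening: 0.0598
finger_force: 41.7
t 26.13 tcpF [ 61.2   9.5 319.9] toolx [0.    1.    0.002] toolz [ 0.001  0.002 -1.   ] F [-1.   5.1 -1.3] open 59.8 ff 41.7
```

```bash
python3 - <<'E'
from h import *
a=ctrl.capture("wrist")[:,:,::-1];cv2.imwrite("pics/i_w.png",a);st();cv2.imwrite("pics/i_s.png",ctrl.capture("scene")[:,:,::-1])
def edges(n):
    g=cv2.GaussianBlur(cv2.imread(n),(3,3),0).mean(2)
    for v in range(90,340,16):
        d=np.abs(np.diff(g[v]));print(v,[(int(i),int(g[v,i+3])) for i in np.flatnonzero((d>8)&(d>=np.roll(d,1))&(d>np.roll(d,-1))) if 120<i<440])
    print([int(x) for x in g[40:340:6,282]])
edges("pics/i_w.png")
E
```

```text
t 26.18 tcpF [ 61.2   8.6 319.7] toolx [0.001 1.    0.001] toolz [ 0.     0.001 -1.   ] F [-0.2  3.  -0.1] open 59.1 ff 42.0
90 [(369, 191)]
106 [(368, 186)]
122 [(367, 189)]
138 [(366, 192)]
154 [(162, 99), (198, 67), (258, 110), (261, 130), (298, 76), (365, 192)]
170 [(174, 89), (192, 107), (199, 77), (204, 129), (217, 74), (238, 132), (318, 80), (364, 193)]
186 [(122, 138), (196, 228), (210, 141), (213, 159), (217, 119), (229, 136), (333, 77), (363, 186)]
202 [(158, 143), (178, 109), (193, 151), (197, 236), (211, 164), (218, 138), (227, 203), (244, 112), (259, 150), (267, 127), (270, 150), (315, 153), (326, 184), (344, 111), (362, 189)]
218 [(180, 112), (198, 237), (208, 195), (221, 107), (236, 153), (284, 135), (313, 151), (321, 123), (348, 194), (359, 156), (362, 189)]
234 [(169, 204), (181, 113), (199, 205), (208, 104), (244, 212), (255, 125), (271, 222), (290, 129), (308, 150), (318, 124), (360, 201), (369, 147), (372, 190)]
250 [(170, 209), (180, 125), (193, 202), (201, 104), (245, 197), (259, 171), (266, 203), (280, 162), (283, 195), (316, 135), (367, 200), (374, 125), (385, 191)]
266 [(171, 199), (183, 150), (190, 204), (198, 107), (369, 204), (376, 147), (382, 182)]
282 [(173, 190), (176, 165), (192, 204), (200, 118), (367, 205), (373, 158)]
298 [(168, 112), (181, 154), (197, 200), (205, 127), (340, 122), (395, 185), (412, 61)]
314 [(158, 112), (181, 149), (191, 52), (205, 166), (215, 127), (358, 54), (372, 119), (406, 182), (410, 55)]
330 [(130, 129), (135, 78), (156, 108), (192, 52), (207, 84), (218, 170), (352, 92), (357, 48), (372, 118), (408, 80), (429, 113), (434, 46)]
[187, 187, 188, 94, 76, 75, 73, 71, 69, 68, 65, 65, 64, 64, 64, 64, 65, 65, 68, 141, 144, 145, 144, 144, 168, 198, 135, 140, 151, 121, 122, 117, 197, 199, 201, 156, 153, 157, 157, 157, 158, 157, 157, 157, 158, 128, 112, 111, 114, 82]
```

```bash
python3 - <<'E'
from h import *
def rimfit(n,pose,rot,lo,hi):
    im=cv2.imread(n);g=cv2.GaussianBlur(im,(3,3),0).min(2)
    # bright rim pixels
    m=(g>lo).astype(np.uint8);m[:180]=0;m[300:]=0;m[:,:165]=0;m[:,380:]=0
    nb,l,stt,c=cv2.connectedComponentsWithStats(m)
    for i in np.argsort(-stt[1:,4])[:4]+1:
        p=np.argwhere(l==i)[:,::-1].astype(np.float32);print(n,stt[i],cv2.fitEllipse(p) if len(p)>20 else "")
s=st()
for lo in(185,200):
    rimfit("pics/i_w.png",0,0,lo,0);rimfit("pics/f_w.png",0,0,lo,0);rimfit("pics/g_w.png",0,0,lo,0)
E
```

```text
t 26.23 tcpF [ 61.2   8.9 319.5] toolx [0.001 1.    0.001] toolz [ 0.     0.001 -1.   ] F [-0.6  2.8 -0.7] open 59.3 ff 42.1
pics/i_w.png [ 191  180  186  120 2438] ((284.3310241699219, 263.857666015625), (154.6112823486328, 195.47808837890625), 117.22650146484375)
pics/i_w.png [246 227  70  32 912] ((274.3273620605469, 242.78529357910156), (25.066246032714844, 65.49588775634766), 97.0223388671875)
pics/i_w.png [364 180  16  60 697] ((372.892333984375, 206.84609985351562), (14.379263877868652, 49.70594787597656), 178.18043518066406)
pics/i_w.png [165 206  17  81 624] ((173.6715545654297, 236.72059631347656), (12.5524263381958, 66.85235595703125), 177.30055236816406)
pics/f_w.png [ 364  180   16   81 1033] ((372.6299743652344, 218.25868225097656), (14.119047164916992, 70.57418060302734), 0.20446528494358063)
pics/f_w.png [201 257 159  43 868] ((281.0020446777344, 320.6766662597656), (123.93551635742188, 170.58456420898438), 84.58921813964844)
pics/f_w.png [196 180  10  67 387] ((200.8376922607422, 212.10513305664062), (5.6332197189331055, 63.62088394165039), 176.2715301513672)
pics/f_
[... 470 characters left out ...]
99.90240478515625), (11.889192581176758, 38.6630744934082), 178.8075714111328)
pics/i_w.png [165 207  17  51 443] ((173.30197143554688, 230.03219604492188), (12.95703411102295, 40.07783508300781), 176.8277130126953)
pics/i_w.png [245 186  74  11 204] ((272.2757873535156, 155.21646118164062), (65.97635650634766, 116.10426330566406), 84.40653991699219)
pics/f_w.png [322 194  15  29 248] ((330.4927062988281, 204.6960906982422), (11.579934120178223, 24.958608627319336), 168.49644470214844)
pics/f_w.png [197 180   8  66 241] ((200.31761169433594, 210.7448272705078), (3.5396947860717773, 63.244728088378906), 176.54037475585938)
pics/f_w.png [281 258  11   2  18] 
pics/f_w.png [301 259   8   2   9]
```

The cup slid backwards between the pads instead of pivoting. I'll back off, set it down and regrip low, near its centre of mass, with a light grip.

```bash
python3 -m inch '[{"claw":-1,"tx":8,"ty":0,"tz":0,"turn":0},{"claw":-1,"tx":12,"ty":0,"tz":-6,"turn":0},{"claw":-1,"tx":18,"ty":-7,"tz":-12,"turn":0},{"claw":-1,"tx":25,"ty":-15,"tz":-12,"turn":0},{"claw":-1,"tx":30,"ty":-15,"tz":0,"turn":0},{"claw":-1,"tx":30,"ty":-15,"tz":0,"turn":0},{"claw":-1,"tx":30,"ty":-15,"tz":0,"turn":0},{"claw":-1,"tx":30,"ty":-15,"tz":0,"turn":0},{"claw":-1,"tx":30,"ty":-15,"tz":0,"turn":0},{"claw":-1,"tx":25,"ty":-15,"tz":0,"turn":0},{"claw":-1,"tx":15,"ty":-8,"tz":0,"turn":0},{"claw":-1,"tx":8,"ty":-2,"tz":0,"turn":0}]'
python3 -c "from h import *;st()"
python3 -m inch '[{"claw":-1,"tx":0,"ty":0,"tz":20,"turn":0},{"claw":-1,"tx":0,"ty":0,"tz":30,"turn":0},{"claw":-1,"tx":0,"ty":0,"tz":30,"turn":0},{"claw":-1,"tx":0,"ty":0,"tz":20,"turn":0},{"claw":-1,"tx":0,"ty":0,"tz":12,"turn":0},{"claw":-1,"tx":0,"ty":0,"tz":5,"turn":0},{"claw":-1,"tx":0,"ty":0,"tz":0,"turn":0}]'
python3 -c "from h import *;st()"
python3 -m inch '[{"claw":-1,"tx":0,"ty":0,"tz":3,"turn":0},{"claw":-1,"tx":0,"ty":0,"tz":3,"turn":0},{"claw":-1,"tx":0,"ty":0,"tz":0,"turn":0}]'
python3 -c "from h import *;st()"
```

```text
time_s: 27.23
eef_pos: [0.5393, 0.2961, 0.3492]
tcp_rot: [-0.0, 0.684, 0.729, -0.0]
force: [-0.7, -1.0, -3.5]
opening: 0.0591
finger_force: 42.3
t 27.23 tcpF [-62.7 273.5 349.2] toolx [-0.003  1.    -0.   ] toolz [-0.001 -0.    -1.   ] F [-0.7 -1.  -3.5] open 59.1 ff 42.3
time_s: 27.82
eef_pos: [0.5416, 0.2929, 0.231]
tcp_rot: [-0.0, 0.686, 0.728, -0.001]
force: [0.1, -0.5, -2.2]
opening: 0.059
finger_force: 42.2
t 27.82 tcpF [-60.6 270.2 231. ] toolx [ 0.001  1.    -0.001] toolz [-0.002 -0.001 -1.   ] F [ 0.  -0.5 -2.2] open 59.0 ff 42.2
time_s: 28.07
eef_pos: [0.5422, 0.2932, 0.2271]
tcp_rot: [0.001, 0.686, 0.728, 0.001]
force: [-0.4, -0.5, -2.5]
opening: 0.0593
finger_force: 42.2
t 28.07 tcpF [-60.  270.4 227.1] toolx [0.001 1.    0.001] toolz [ 0.002  0.001 -1.   ] F [-0.4 -0.5 -2.5] open 59.3 ff 42.2
```

```bash
python3 -m inch '[{"claw":-1,"tx":0,"ty":0,"tz":2,"turn":0},{"claw":-1,"tx":0,"ty":0,"tz":2,"turn":0},{"claw":-1,"tx":0,"ty":0,"tz":0,"turn":0}]'
python3 -c "from h import *;st()"
python3 -m inch '[{"claw":-1,"tx":0,"ty":0,"tz":2,"turn":0},{"claw":-1,"tx":0,"ty":0,"tz":2,"turn":0},{"claw":-1,"tx":0,"ty":0,"tz":0,"turn":0}]'
python3 -c "from h import *;st()"
```

```text
time_s: 28.32
eef_pos: [0.5424, 0.2938, 0.2254]
tcp_rot: [0.0, 0.686, 0.728, 0.002]
force: [-3.4, 0.4, 9.7]
opening: 0.0594
finger_force: 42.4
t 28.32 tcpF [-59.8 271.  225.4] toolx [0.001 1.    0.002] toolz [ 0.003  0.002 -1.   ] F [-3.4  0.6  9.7] open 59.4 ff 42.4
time_s: 28.57
eef_pos: [0.5428, 0.2946, 0.2249]
tcp_rot: [0.0, 0.686, 0.728, 0.002]
force: [-9.9, -1.2, 25.2]
opening: 0.0593
finger_force: 42.8
t 28.57 tcpF [-59.3 271.8 224.9] toolx [0.    1.    0.003] toolz [ 0.004  0.003 -1.   ] F [-10.   -0.6  25.2] open 59.3 ff 42.8
```

```bash
python3 -m inch '[{"claw":-1,"tx":0,"ty":0,"tz":-8,"turn":0},{"claw":1,"tx":0,"ty":0,"tz":0,"turn":0},{"claw":1,"tx":0,"ty":0,"tz":0,"turn":0},{"claw":1,"tx":0,"ty":0,"tz":0,"turn":0},{"claw":1,"tx":0,"ty":0,"tz":-25,"turn":0},{"claw":1,"tx":0,"ty":0,"tz":-35,"turn":0},{"claw":1,"tx":0,"ty":0,"tz":-25,"turn":0},{"claw":1,"tx":0,"ty":0,"tz":0,"turn":0},{"claw":1,"tx":0,"ty":0,"tz":0,"turn":0},{"claw":1,"tx":0,"ty":0,"tz":0,"turn":0}]' 20
python3 - <<'E'
from h import *
s=st();a=ctrl.capture("wrist")[:,:,::-1].copy();cv2.imwrite("pics/j_w.png",a)
g=a.min(2)
for lo in(150,170,185,200):
    m=(g>lo).astype(np.uint8);m[:,:180]=0;m[:,390:]=0;m[330:]=0
    nb,l,stt,c=cv2.connectedComponentsWithStats(m)
    for i in np.argsort(-stt[1:,4])[:3]+1:
        p=np.argwhere(l==i)[:,::-1].astype(np.float32)
        if len(p)>60:
            e=cv2.fitEllipse(p);print(lo,stt[i],np.round(e[0],1),np.round(e[1],1),F(onz("wrist",e[0],.085,s)))
E
```

```text
time_s: 29.4
eef_pos: [0.5413, 0.2928, 0.3097]
tcp_rot: [-0.0, 0.686, 0.728, -0.001]
force: [0.3, -0.7, -0.3]
opening: 0.0935
finger_force: 0.0
t 29.4 tcpF [-61.  270.1 309.7] toolx [ 0.001  1.    -0.001] toolz [-0.002 -0.001 -1.   ] F [ 0.2 -0.7 -0.3] open 93.5 ff 0.0
150 [228 147 113 109 901] [284.1 201.3] [105.8 108.8] [-61.  296.8  85. ]
150 [261 189  50  27 503] [282.8 202.4] [20.8 47.6] [-61.8 296.1  85. ]
```

```bash
python3 -m inch '[{"claw":1,"tx":27,"ty":0,"tz":0,"turn":0},{"claw":1,"tx":0,"ty":0,"tz":30,"turn":0},{"claw":1,"tx":0,"ty":0,"tz":30,"turn":0},{"claw":1,"tx":0,"ty":0,"tz":27,"turn":0},{"claw":1,"tx":0,"ty":0,"tz":20,"turn":0},{"claw":1,"tx":0,"ty":0,"tz":0,"turn":0},{"claw":1,"tx":0,"ty":0,"tz":0,"turn":0},{"claw":-1,"tx":0,"ty":0,"tz":0,"turn":0},{"claw":-1,"tx":0,"ty":0,"tz":0,"turn":0},{"claw":-1,"tx":0,"ty":0,"tz":0,"turn":0},{"claw":-1,"tx":0,"ty":0,"tz":0,"turn":0},{"claw":-1,"tx":0,"ty":0,"tz":0,"turn":0}]' 15
python3 -m inch '[{"claw":-1,"tx":0,"ty":0,"tz":0,"turn":0},{"claw":-1,"tx":0,"ty":0,"tz":0,"turn":0},{"claw":-1,"tx":0,"ty":0,"tz":0,"turn":0},{"claw":-1,"tx":0,"ty":0,"tz":0,"turn":0}]' 15
python3 -c "from h import *;st()"
```

```text
time_s: 30.45
eef_pos: [0.5401, 0.3199, 0.204]
tcp_rot: [0.0, 0.686, 0.728, 0.0]
force: [-0.4, 0.2, -1.2]
opening: 0.0668
finger_force: 15.0
time_s: 30.78
eef_pos: [0.54, 0.32, 0.204]
tcp_rot: [0.0, 0.686, 0.728, -0.0]
force: [0.5, -0.3, -1.9]
opening: 0.0666
finger_force: 15.0
t 30.78 tcpF [-60.6 297.3 204. ] toolx [ 0.001  1.    -0.   ] toolz [ 0. -0. -1.] F [ 0.5 -0.3 -1.9] open 66.6 ff 15.0
```

```bash
python3 -m inch '[{"claw":0.9,"tx":0,"ty":0,"tz":0,"turn":0},{"claw":0.9,"tx":0,"ty":0,"tz":0,"turn":0},{"claw":0.9,"tx":0,"ty":0,"tz":10,"turn":0},{"claw":0.9,"tx":0,"ty":0,"tz":-15,"turn":0},{"claw":0.9,"tx":0,"ty":0,"tz":-15,"turn":0},{"claw":0.9,"tx":0,"ty":0,"tz":-1,"turn":0},{"claw":-1,"tx":0,"ty":0,"tz":0,"turn":0},{"claw":-1,"tx":0,"ty":0,"tz":0,"turn":0},{"claw":-1,"tx":0,"ty":0,"tz":0,"turn":0},{"claw":-1,"tx":0,"ty":0,"tz":0,"turn":0},{"claw":-1,"tx":0,"ty":0,"tz":0,"turn":0},{"claw":-1,"tx":0,"ty":0,"tz":0,"turn":0}]' 12
python3 -c "from h import *;st()"
```

```text
time_s: 31.78
eef_pos: [0.5395, 0.3198, 0.2237]
tcp_rot: [-0.001, 0.686, 0.728, -0.001]
force: [0.3, 1.1, -2.0]
opening: 0.068
finger_force: 12.0
t 31.78 tcpF [-61.2 297.1 223.7] toolx [ 0.001  1.    -0.001] toolz [-0.002 -0.001 -1.   ] F [ 0.4  1.1 -2. ] open 68.0 ff 12.0
```

```bash
python3 - <<'E'
from h import *
s=st();a=ctrl.capture("wrist")[:,:,::-1].copy();cv2.imwrite("pics/k_w.png",a)
g=cv2.GaussianBlur(a,(3,3),0).astype(float).mean(2)
for v in range(60,340,14):
    d=np.abs(np.diff(g[v]));print(v,[(int(i),int(g[v,i+3])) for i in np.flatnonzero((d>7)&(d>=np.roll(d,1))&(d>np.roll(d,-1))) if 120<i<440])
print([int(x) for x in g[40:340:6,282]])
# scene camera: predicted pixel of the cup foot / rim centre
m=ctrl.camera_model("scene")
P=np.array([RF@np.array([-.061,.297,z])+TF for z in(0,.085)]);print(cv2.projectPoints(P,np.array(m["rvec"]),np.array(m["tvec"]),np.array(m["mtx"]),None)[0].round(0).tolist())
cv2.imwrite("pics/k_s.png",ctrl.capture("scene")[:,:,::-1])
E
```

```text
t 31.78 tcpF [-61.2 297.1 223.7] toolx [ 0.001  1.    -0.001] toolz [-0.002 -0.001 -1.   ] F [ 0.4  1.1 -2. ] open 68.0 ff 12.0
60 [(346, 58), (380, 99), (388, 67)]
74 [(338, 101), (346, 57), (384, 97), (393, 68)]
88 [(333, 102), (350, 57), (390, 95), (399, 78)]
102 [(327, 102), (358, 57), (400, 95), (420, 75)]
116 [(322, 106), (374, 60), (413, 94)]
130 [(317, 106)]
144 [(315, 101), (433, 142)]
158 [(317, 99), (431, 149)]
172 [(319, 114), (424, 147)]
186 [(330, 104), (411, 134)]
200 [(345, 120), (388, 132)]
214 [(250, 96), (317, 146)]
228 [(239, 91), (327, 144)]
242 [(230, 92), (336, 150)]
256 [(210, 50), (219, 92), (232, 154), (248, 82), (266, 113), (274, 106), (289, 92), (311, 125), (315, 153), (332, 105), (345, 47), (354, 115), (376, 151)]
270 [(178, 119), (202, 53), (212, 121), (214, 154), (225, 75), (245, 158), (252, 100), (263, 162), (271, 122), (273, 108), (302, 115), (320, 113), (325, 86), (338, 157), (352, 47), (361, 112), (386, 149)]
284 [(168, 119), (195, 47), (203, 160), (212, 69), (250, 162), (258, 87), (278, 172), (293, 87), (313, 129), (316, 114), (321, 85), (351, 161), (360, 45), (369, 114), (396, 147)]
298 [(136, 98), (145, 145), (158, 87), (171, 117), (188, 42), (196, 157), (205, 72), (255, 152), (281, 122), (287, 91), (292, 152), (314, 111), (360, 153), (364, 87), (367, 39), (375, 88), (406, 144), (428, 41)]
312 [(138, 96), (171, 116), (181, 38), (194, 160), (201, 72), (363, 112), (370, 36), (383, 85), (416, 141), (427, 36)]
326 [(137, 53), (140, 81), (181, 34), (193, 111), (200, 68), (364, 109), (370, 32), (384, 90), (424, 50), (427, 64)]
[152, 152, 149, 144, 144, 148, 150, 149, 149, 151, 149, 151, 147, 149, 151, 147, 148, 147, 146, 148, 148, 148, 145, 148, 148, 149, 148, 109, 102, 103, 102, 103, 103, 103, 167, 124, 113, 80, 102, 117, 182, 164, 177, 133, 112, 80, 78, 87, 110, 56]
[[[370.0, 219.0]], [[373.0, 192.0]]]
```

```bash
python3 -m inch '[{"claw":1,"tx":0,"ty":0,"tz":0,"turn":0},{"claw":1,"tx":0,"ty":0,"tz":0,"turn":0},{"claw":1,"tx":0,"ty":0,"tz":0,"turn":0},{"claw":1,"tx":-10,"ty":0,"tz":-25,"turn":0},{"claw":1,"tx":-10,"ty":0,"tz":-35,"turn":0},{"claw":1,"tx":-7,"ty":0,"tz":-25,"turn":0},{"claw":1,"tx":0,"ty":0,"tz":0,"turn":0},{"claw":1,"tx":0,"ty":0,"tz":0,"turn":0},{"claw":1,"tx":0,"ty":0,"tz":0,"turn":0}]' 20
cat > rim.py <<'E'
from h import *
s=st();a=ctrl.capture("wrist")[:,:,::-1].copy();cv2.imwrite("pics/l_w.png",a)
g=a.min(2)
for lo in(140,150,160):
    m=(g>lo).astype(np.uint8);m[:,:180]=0;m[:,390:]=0;m[330:]=0;m[:110]=0
    nb,l,stt,c=cv2.connectedComponentsWithStats(m)
    for i in np.argsort(-stt[1:,4])[:3]+1:
        p=np.argwhere(l==i)[:,::-1].astype(np.float32)
        if len(p)>60:
            e=cv2.fitEllipse(p);print(lo,stt[i],np.round(e[0],1),np.round(e[1],1),F(onz("wrist",e[0],.085,s)))
g=cv2.GaussianBlur(a,(3,3),0).astype(float).mean(2)
for v in (130,150,170,190,210,230,250):
    d=np.abs(np.diff(g[v]));print(v,[(int(i),int(g[v,i+3])) for i in np.flatnonzero((d>7)&(d>=np.roll(d,1))&(d>np.roll(d,-1))) if 200<i<380])
E
python3 rim.py
```

```text
time_s: 32.63
eef_pos: [0.5413, 0.293, 0.3097]
tcp_rot: [-0.0, 0.686, 0.728, -0.0]
force: [-0.1, 0.3, -0.1]
opening: 0.0942
finger_force: 0.0
t 32.63 tcpF [-60.9 270.3 309.7] toolx [ 0.001  1.    -0.   ] toolz [-0.001 -0.    -1.   ] F [-0.1  0.3 -0.1] open 94.2 ff 0.0
140 [ 221  146  169  134 4171] [299.  201.5] [113.6 149.2] [-51.8 297.   85. ]
140 [256 188  54  28 598] [281.1 201.9] [21.3 49.7] [-62.4 296.8  85. ]
140 [180 182  45  27 516] [201.9 197.3] [23.5 40.4] [-108.9  299.5   85. ]
150 [227 147 112 109 895] [282.9 201. ] [105.8 108.9] [-61.3 297.3  85. ]
150 [259 189  50  26 507] [281.7 202.1] [20.7 48.1] [-62.  296.6  85. ]
160 [260 189  24  26 195] [271.8 201.7] [20.3 21.3] [-67.8 296.8  85. ]
160 [285 191  24  23 139] [296.5 201.5] [19.  21.4] [-53.2 297.   85. ]
130 [(312, 98)]
150 []
170 [(242, 73), (252, 109), (272, 104), (312, 85), (323, 156)]
190 [(232, 75), (252, 117), (260, 91), (266, 148), (276, 104), (291, 153), (296, 112), (302, 80), (308, 111), (313, 86), (333, 159), (337, 141)]
210 [(227, 157), (231, 91), (261, 152), (283, 119), (287, 150), (307, 101), (334, 156)]
230 [(231, 116), (234, 155), (239, 101), (325, 157)]
250 [(239, 98), (257, 153), (296, 145), (370, 50), (376, 108)]
```

```bash
python3 -m inch '[{"claw":1,"tx":27,"ty":0,"tz":0,"turn":0},{"claw":1,"tx":0,"ty":0,"tz":30,"turn":0},{"claw":1,"tx":0,"ty":0,"tz":30,"turn":0},{"claw":1,"tx":0,"ty":0,"tz":26,"turn":0},{"claw":1,"tx":0,"ty":0,"tz":0,"turn":0},{"claw":-1,"tx":0,"ty":0,"tz":0,"turn":0},{"claw":-1,"tx":0,"ty":0,"tz":0,"turn":0},{"claw":-1,"tx":0,"ty":0,"tz":0,"turn":0},{"claw":-1,"tx":0,"ty":0,"tz":0,"turn":0},{"claw":-1,"tx":0,"ty":0,"tz":0,"turn":0},{"claw":-1,"tx":0,"ty":0,"tz":0,"turn":0},{"claw":-1,"tx":0,"ty":0,"tz":0,"turn":0}]' 12
python3 -c "from h import *;st()"
```

```text
time_s: 33.68
eef_pos: [0.5407, 0.3204, 0.226]
tcp_rot: [0.001, 0.686, 0.728, 0.001]
force: [-1.9, 0.5, 5.9]
opening: 0.0679
finger_force: 12.0
t 33.68 tcpF [-59.9 297.6 226. ] toolx [0.001 1.    0.001] toolz [ 0.003  0.001 -1.   ] F [-1.9  0.6  5.9] open 67.9 ff 12.0
```

The finger faces run flush up to the cup's rim, so the pivot always sits at the rim, and in the low grasps the palm stopped the tilt near 105°. I'll grip high at the rim so the cup has room to turn to about 125°.

```bash
python3 -m inch '[{"claw":1,"tx":0,"ty":0,"tz":0,"turn":0},{"claw":1,"tx":0,"ty":0,"tz":0,"turn":0},{"claw":1,"tx":0,"ty":0,"tz":-15,"turn":0},{"claw":1,"tx":0,"ty":0,"tz":-16,"turn":0},{"claw":1,"tx":0,"ty":0,"tz":0,"turn":0},{"claw":-1,"tx":0,"ty":0,"tz":0,"turn":0},{"claw":-1,"tx":0,"ty":0,"tz":0,"turn":0},{"claw":-1,"tx":0,"ty":0,"tz":0,"turn":0},{"claw":-1,"tx":0,"ty":0,"tz":0,"turn":0},{"claw":-1,"tx":0,"ty":0,"tz":0,"turn":0}]' 18
python3 -c "from h import *;st()"
python3 -m inch '[{"claw":-1,"tx":0,"ty":0,"tz":-10,"turn":0},{"claw":-1,"tx":0,"ty":0,"tz":-25,"turn":0},{"claw":-1,"tx":0,"ty":0,"tz":-35,"turn":0},{"claw":-1,"tx":0,"ty":0,"tz":-35,"turn":0},{"claw":-1,"tx":0,"ty":0,"tz":-30,"turn":0},{"claw":-1,"tx":-5,"ty":3,"tz":-15,"turn":0},{"claw":-1,"tx":-15,"ty":8,"tz":0,"turn":0},{"claw":-1,"tx":-25,"ty":13,"tz":0,"turn":0},{"claw":-1,"tx":-30,"ty":16,"tz":0,"turn":0},{"claw":-1,"tx":-30,"ty":16,"tz":0,"turn":0},{"claw":-1,"tx":-30,"ty":16,"tz":0,"turn":0},{"claw":-1,"tx":-30,"ty":16,"tz":0,"turn":0}]'
python3 -m inch '[{"claw":-1,"tx":-30,"ty":16,"tz":0,"turn":0},{"claw":-1,"tx":-27,"ty":13,"tz":0,"turn":0},{"claw":-1,"tx":-15,"ty":5,"tz":0,"turn":0},{"claw":-1,"tx":0,"ty":0,"tz":20,"turn":0},{"claw":-1,"tx":0,"ty":0,"tz":25,"turn":0},{"claw":-1,"tx":0,"ty":0,"tz":20,"turn":0},{"claw":-1,"tx":0,"ty":0,"tz":0,"turn":0},{"claw":-1,"tx":-10,"ty":0,"tz":0,"turn":0},{"claw":-1,"tx":-10,"ty":0,"tz":0,"turn":0}]'
python3 -c "from h import *;st()"
```

```text
time_s: 34.52
eef_pos: [0.5398, 0.3198, 0.2539]
tcp_rot: [-0.0, 0.686, 0.728, -0.001]
force: [0.3, -0.5, -2.5]
opening: 0.0674
finger_force: 18.0
t 34.52 tcpF [-60.9 297.1 253.9] toolx [ 0.001  1.    -0.001] toolz [-0.001 -0.001 -1.   ] F [ 0.3 -0.5 -2.5] open 67.4 ff 18.0
time_s: 35.52
eef_pos: [0.6378, 0.1592, 0.4049]
tcp_rot: [-0.0, 0.686, 0.728, -0.0]
force: [0.7, 0.7, -3.1]
opening: 0.0675
finger_force: 18.0
time_s: 36.27
eef_pos: [0.6772, 0.0709, 0.3413]
tcp_rot: [0.001, 0.685, 0.728, 0.0]
force: [-0.1, -0.9, -2.2]
opening: 0.0676
finger_force: 18.0
t 36.27 tcpF [ 61.4  40.5 341.3] toolx [-0.001  1.    -0.   ] toolz [ 0.001 -0.    -1.   ] F [-0.2 -0.9 -2.2] open 67.6 ff 18.0
```

```bash
python3 -m inch '[{"claw":-1,"tx":-7,"ty":0,"tz":0,"turn":0},{"claw":-1,"tx":-7,"ty":0,"tz":0,"turn":0},{"claw":-1,"tx":-7,"ty":0,"tz":0,"turn":0},{"claw":-1,"tx":-7,"ty":0,"tz":0,"turn":0},{"claw":-1,"tx":-7,"ty":0,"tz":0,"turn":0},{"claw":-1,"tx":-7,"ty":0,"tz":0,"turn":0},{"claw":-1,"tx":-7,"ty":0,"tz":0,"turn":0},{"claw":-1,"tx":-7,"ty":0,"tz":0,"turn":0},{"claw":-1,"tx":-7,"ty":0,"tz":1,"turn":0},{"claw":-1,"tx":-7,"ty":0,"tz":3,"turn":0}]'
python3 -c "from h import *;st()"
python3 -m inch '[{"claw":-1,"tx":-4,"ty":0,"tz":6,"turn":0},{"claw":-1,"tx":-3,"ty":0,"tz":6,"turn":0},{"claw":-1,"tx":-2,"ty":0,"tz":6,"turn":0},{"claw":-1,"tx":-2,"ty":0,"tz":6,"turn":0}]'
python3 -c "from h import *;st()"
python3 -m inch '[{"claw":-1,"tx":-2,"ty":0,"tz":6,"turn":0},{"claw":-1,"tx":-1,"ty":0,"tz":5,"turn":0},{"claw":-1,"tx":0,"ty":0,"tz":5,"turn":0},{"claw":-1,"tx":0,"ty":0,"tz":4,"turn":0},{"claw":-1,"tx":0,"ty":0,"tz":0,"turn":0},{"claw":-1,"tx":0,"ty":0,"tz":0,"turn":0}]'
python3 -c "from h import *;st()"
```

```text
time_s: 37.1
eef_pos: [0.6809, 0.0002, 0.3357]
tcp_rot: [-0.001, 0.686, 0.728, -0.0]
force: [-0.2, 2.5, 1.4]
opening: 0.0658
finger_force: 18.0
t 37.1 tcpF [ 60.9 -30.4 335.7] toolx [0.001 1.    0.   ] toolz [-0.001  0.    -1.   ] F [-0.1  2.5  1.4] open 65.8 ff 18.0
time_s: 37.43
eef_pos: [0.6821, -0.0128, 0.3128]
tcp_rot: [0.002, 0.686, 0.727, -0.001]
force: [-1.6, -4.3, 5.7]
opening: 0.0657
finger_force: 18.0
t 37.43 tcpF [ 61.4 -43.4 312.8] toolx [ 0.001  1.    -0.006] toolz [ 0.001 -0.006 -1.   ] F [-1.8 -4.2  5.7] open 65.7 ff 18.0
time_s: 37.93
eef_pos: [0.682, -0.0156, 0.2914]
tcp_rot: [0.002, 0.686, 0.727, -0.002]
force: [1.4, -4.8, 0.2]
opening: 0.0661
finger_force: 18.0
t 37.93 tcpF [ 61.1 -46.2 291.4] toolx [ 0.002  1.    -0.005] toolz [-0.    -0.005 -1.   ] F [ 1.1 -4.9  0.2] open 66.1 ff 18.0
```

```bash
python3 -m inch '[{"claw":-1,"tx":0,"ty":0,"tz":4,"turn":0},{"claw":-1,"tx":0,"ty":0,"tz":-6,"turn":0},{"claw":-1,"tx":0,"ty":0,"tz":6,"turn":0},{"claw":-1,"tx":0,"ty":0,"tz":-6,"turn":0},{"claw":-1,"tx":0,"ty":0,"tz":6,"turn":0},{"claw":-1,"tx":0,"ty":0,"tz":0,"turn":0}]'
python3 - <<'E'
from h import *
s=st();a=ctrl.capture("wrist")[:,:,::-1].copy();cv2.imwrite("pics/n_w.png",a);cv2.imwrite("pics/n_s.png",ctrl.capture("scene")[:,:,::-1])
g=cv2.GaussianBlur(a,(3,3),0).astype(float).mean(2)
for v in range(10,340,20):
    d=np.abs(np.diff(g[v]));print(v,[(int(i),int(g[v,i+3])) for i in np.flatnonzero((d>8)&(d>=np.roll(d,1))&(d>np.roll(d,-1))) if 120<i<440])
print([int(x) for x in g[10:340:8,282]])
E
```

```text
time_s: 38.43
eef_pos: [0.6819, -0.013, 0.2874]
tcp_rot: [0.0, 0.686, 0.728, 0.0]
force: [0.9, -2.0, 1.2]
opening: 0.0659
finger_force: 18.0
t 38.43 tcpF [ 61.2 -43.6 287.4] toolx [0.001 1.    0.   ] toolz [ 0.  0. -1.] F [ 0.7 -2.1  1.2] open 65.9 ff 18.0
10 [(386, 163)]
30 [(384, 167)]
50 [(142, 62), (383, 167)]
70 [(170, 84), (182, 53), (382, 163)]
90 [(136, 128), (151, 84), (183, 60), (380, 165)]
110 [(132, 144), (153, 88), (178, 164), (183, 212), (195, 103), (207, 64), (379, 168)]
130 [(133, 128), (140, 179), (155, 96), (175, 126), (180, 215), (196, 129), (199, 163), (361, 76), (378, 171)]
150 [(142, 179), (157, 96), (181, 215), (198, 123), (201, 159)]
170 [(144, 181), (150, 123), (203, 162), (385, 107), (417, 164)]
190 [(144, 152), (156, 76), (201, 125), (381, 87), (410, 160)]
210 [(146, 151), (158, 73), (202, 124), (377, 88), (408, 158)]
230 [(148, 152), (159, 73), (193, 50), (198, 153), (203, 123), (372, 86), (406, 157)]
250 [(150, 153), (161, 72), (194, 133), (370, 85), (404, 157)]
270 [(152, 149), (163, 70), (180, 131), (204, 107), (207, 130), (384, 84), (402, 156)]
290 [(154, 109), (164, 93), (167, 125), (195, 50), (208, 129), (360, 49), (369, 125), (398, 115), (401, 155)]
310 [(152, 90), (172, 133), (186, 40), (208, 120), (348, 97), (354, 91), (357, 43), (378, 100), (411, 167), (422, 44)]
330 [(122, 65), (145, 91), (184, 42), (200, 64), (213, 123), (345, 89), (350, 149), (363, 40), (380, 100), (419, 65), (421, 74)]
[54, 53, 52, 53, 52, 53, 53, 54, 55, 55, 57, 60, 60, 162, 158, 161, 159, 162, 161, 157, 162, 158, 162, 161, 163, 164, 167, 167, 167, 166, 166, 165, 165, 165, 164, 164, 164, 164, 161, 123, 119, 85]
```

The cup creeps up the fingers while it pivots under this light grip. I'll lift it off, let it hang, and check where it sits before firming the grip.

```bash
python3 -m inch '[{"claw":-1,"tx":0,"ty":0,"tz":-25,"turn":0},{"claw":-1,"tx":0,"ty":0,"tz":-35,"turn":0},{"claw":-1,"tx":0,"ty":0,"tz":-35,"turn":0},{"claw":-1,"tx":0,"ty":0,"tz":-15,"turn":0},{"claw":-1,"tx":25,"ty":0,"tz":0,"turn":0},{"claw":-1,"tx":35,"ty":0,"tz":0,"turn":0},{"claw":-1,"tx":30,"ty":0,"tz":0,"turn":0},{"claw":-1,"tx":14,"ty":0,"tz":0,"turn":0},{"claw":-1,"tx":0,"ty":0,"tz":0,"turn":0},{"claw":-1,"tx":0,"ty":0,"tz":0,"turn":0}]'
python3 - <<'E'
from h import *
fz=[]
for i in range(3):
    a=ctrl.capture("wrist")[:,:,::-1].copy();fz.append(ctrl.sense()["force"][2])
s=st();print(np.mean(fz));cv2.imwrite("pics/o_w.png",a)
g=cv2.GaussianBlur(a,(3,3),0).astype(float).mean(2)
for v in range(150,345,12):
    d=np.abs(np.diff(g[v]));print(v,[(int(i),int(g[v,i+3])) for i in np.flatnonzero((d>8)&(d>=np.roll(d,1))&(d>np.roll(d,-1))) if 160<i<420])
print([int(x) for x in g[100:345:5,282]])
E
```

```text
time_s: 39.37
eef_pos: [0.6755, 0.0913, 0.3974]
tcp_rot: [-0.0, 0.685, 0.728, -0.001]
force: [-0.6, -1.0, -1.8]
opening: 0.0656
finger_force: 18.0
t 39.52 tcpF [ 61.3  58.8 397.7] toolx [ 0.002  1.    -0.001] toolz [-0.001 -0.001 -1.   ] F [ 0.1  0.1 -1.2] open 65.7 ff 18.0
-1.3099938176350592
150 [(203, 143)]
162 [(203, 121), (377, 142), (380, 164)]
174 [(203, 119), (378, 168)]
186 [(204, 122), (376, 163)]
198 [(200, 115), (374, 166)]
210 [(178, 93), (205, 125), (372, 170)]
222 [(172, 129), (370, 167)]
234 [(189, 105), (368, 171)]
246 [(199, 168), (206, 126), (366, 169)]
258 [(189, 133), (376, 165)]
270 [(180, 131), (205, 98), (208, 129), (383, 161)]
282 [(172, 130), (199, 55), (208, 128), (360, 58), (365, 129), (392, 164), (419, 116)]
294 [(164, 94), (176, 131), (193, 50), (208, 125), (355, 74), (358, 50), (370, 100), (400, 160), (418, 115)]
306 [(170, 129), (187, 47), (209, 128), (349, 94), (356, 46), (376, 99), (408, 163), (415, 111), (419, 105)]
318 [(183, 43), (205, 126), (354, 159), (360, 41), (381, 102), (419, 39)]
330 [(184, 42), (205, 121), (213, 119), (352, 148), (364, 40), (380, 98), (419, 63)]
342 []
[157, 164, 154, 151, 152, 153, 150, 152, 150, 152, 150, 151, 149, 153, 152, 151, 154, 160, 170, 169, 168, 169, 169, 168, 169, 168, 168, 168, 168, 167, 168, 167, 168, 167, 167, 167, 166, 166, 165, 166, 166, 165, 165, 148, 123, 123, 117, 72, 87]
```

The weight has dropped to 1.3 N, so the cup is empty, though it is still tilted in the grip. I'll check the hopper and deck numerically once the arm is clear. First I'll carry the cup over the bench.

```bash
python3 - <<'E'
import cv2
b=cv2.imread("pics/o_w.png").mean(2)
for v in(170,195,215,240,270,300):print(v,[int(x) for x in b[v,196:384:8]])
E
python3 -m inch '[{"claw":-1,"tx":15,"ty":-8,"tz":0,"turn":0},{"claw":-1,"tx":25,"ty":-13,"tz":0,"turn":0},{"claw":-1,"tx":30,"ty":-16,"tz":0,"turn":0},{"claw":-1,"tx":32,"ty":-16,"tz":0,"turn":0},{"claw":-1,"tx":32,"ty":-16,"tz":0,"turn":0},{"claw":-1,"tx":32,"ty":-16,"tz":0,"turn":0},{"claw":-1,"tx":30,"ty":-16,"tz":0,"turn":0},{"claw":-1,"tx":25,"ty":-13,"tz":0,"turn":0},{"claw":-1,"tx":15,"ty":-8,"tz":0,"turn":0},{"claw":-1,"tx":0,"ty":0,"tz":0,"turn":0},{"claw":-1,"tx":0,"ty":0,"tz":0,"turn":0}]'
python3 - <<'E'
from h import *
st();a=ctrl.capture("scene")[:,:,::-1].copy();t=ctrl.capture("top")[:,:,::-1].copy();w=ctrl.capture("wrist")[:,:,::-1].copy()
cv2.imwrite("pics/p_s.png",a);cv2.imwrite("pics/p_t.png",t);cv2.imwrite("pics/p_w.png",w)
t0=cv2.imread("pics/top0.png")
print("hopper floor now/then std",t[115:155,284:330].mean(2).std().round(1),t0[115:155,284:330].mean(2).std().round(1))
d=(np.abs(t.astype(int)-t0).max(2)>35).astype(np.uint8)
n,l,q,c=cv2.connectedComponentsWithStats(d)
for i in range(1,n):
    if q[i,4]>=8:print(q[i],c[i].round(0),F(onz("top",c[i],.02)))
E
```

```text
170 [61, 96, 135, 146, 155, 149, 151, 153, 153, 153, 150, 151, 152, 151, 149, 150, 153, 153, 147, 154, 153, 150, 142, 162]
195 [60, 87, 134, 144, 152, 157, 161, 162, 164, 162, 164, 170, 168, 169, 165, 165, 165, 161, 155, 154, 144, 139, 128, 166]
215 [123, 127, 135, 149, 153, 158, 161, 162, 164, 167, 165, 169, 168, 169, 167, 165, 162, 160, 155, 153, 147, 136, 157, 174]
240 [153, 176, 137, 146, 152, 157, 163, 163, 164, 164, 165, 169, 166, 169, 166, 165, 162, 156, 152, 145, 140, 126, 167, 169]
270 [131, 126, 131, 145, 153, 158, 161, 165, 165, 165, 167, 169, 167, 168, 165, 161, 160, 151, 151, 143, 132, 133, 135, 133]
300 [38, 45, 131, 146, 154, 159, 160, 161, 166, 164, 165, 166, 164, 166, 163, 158, 156, 149, 142, 133, 91, 44, 48, 98]
time_s: 40.43
eef_pos: [0.5394, 0.3195, 0.3982]
tcp_rot: [0.0, 0.685, 0.728, -0.0]
force: [-0.4, -0.4, -1.4]
opening: 0.0654
finger_force: 18.0
t 40.43 tcpF [-61.3 296.8 398.2] toolx [-0.001  1.    -0.   ] toolz [ 0. -0. -1.] F [-0.4 -0.4 -1.4] open 65.4 ff 18.0
hopper floor now/then std 37.7 32.9
[   30   117   242   303 21346] [130. 273.] [-246.8  374.1   
[... 769 characters left out ...]
0.4   20. ]
[104 325  10   6  19] [108. 327.] [-373.9  428.7   20. ]
[109 326  22  16 114] [119. 333.] [-387.4  404.7   20. ]
[133 333   6   4  12] [136. 334.] [-392.9  364.1   20. ]
[ 88 336   7   7  17] [ 91. 339.] [-400.1  471.6   20. ]
[116 338   5   4  12] [118. 340.] [-404.1  406.4   20. ]
[134 340   9   7  29] [138. 344.] [-415.7  358.6   20. ]
[107 343   3   4   8] [108. 344.] [-414.5  430.7   20. ]
[140 353   6   2   9] [142. 354.] [-439.   349.2   20. ]
[120 354   7   3  12] [123. 355.] [-441.5  395.2   20. ]
[135 356   5   4  10] [136. 357.] [-447.   363.3   20. ]
[   0  379   34   41 1134] [ 15. 400.] [-535.2  651.1   20. ]
[161 411   3   5   8] [162. 413.] [-578.4  305.5   20. ]
```

The top-view differences show a nut-sized cluster inside the hopper at (324,145) and nothing new lying outside it. The cup is held roughly horizontal. I'll lower it close to the bench and ease the grip so it settles.

```bash
python3 -m inch '[{"claw":-1,"tx":0,"ty":0,"tz":20,"turn":0},{"claw":-1,"tx":0,"ty":0,"tz":35,"turn":0},{"claw":-1,"tx":0,"ty":0,"tz":35,"turn":0},{"claw":-1,"tx":0,"ty":0,"tz":35,"turn":0},{"claw":-1,"tx":0,"ty":0,"tz":30,"turn":0},{"claw":-1,"tx":0,"ty":0,"tz":20,"turn":0},{"claw":-1,"tx":0,"ty":0,"tz":11,"turn":0},{"claw":-1,"tx":0,"ty":0,"tz":0,"turn":0}]'
python3 -c "from h import *;st()"
python3 -m inch '[{"claw":-1,"tx":0,"ty":0,"tz":0,"turn":0},{"claw":-1,"tx":0,"ty":0,"tz":0,"turn":0},{"claw":-1,"tx":0,"ty":0,"tz":0,"turn":0},{"claw":-1,"tx":0,"ty":0,"tz":0,"turn":0},{"claw":-1,"tx":0,"ty":0,"tz":0,"turn":0},{"claw":-1,"tx":0,"ty":0,"tz":0,"turn":0}]' 3
cat > prof.py <<'E'
from h import *
import sys
s=st();a=ctrl.capture("wrist")[:,:,::-1].copy();cv2.imwrite("pics/%s.png"%sys.argv[1],a)
b=cv2.GaussianBlur(a,(3,3),0).mean(2)
print("col282",[int(x) for x in b[4:345:6,282]])
for v in range(60,341,20):print(v,[int(x) for x in b[v,180:392:7]])
E
python3 prof.py q_w
```

```text
time_s: 41.25
eef_pos: [0.5395, 0.3173, 0.2087]
tcp_rot: [-0.001, 0.687, 0.727, -0.003]
force: [0.2, -0.6, -1.4]
opening: 0.0653
finger_force: 18.0
t 41.25 tcpF [-61.3 294.7 208.7] toolx [ 0.003  1.    -0.002] toolz [-0.006 -0.002 -1.   ] F [ 0.2 -0.6 -1.4] open 65.3 ff 18.0
time_s: 41.75
eef_pos: [0.5407, 0.3192, 0.2134]
tcp_rot: [0.001, 0.686, 0.728, 0.001]
force: [0.2, 0.8, 0.4]
opening: 0.0656
finger_force: 3.0
t 41.75 tcpF [-60.  296.5 213.4] toolx [0.001 1.    0.001] toolz [ 0.003  0.001 -1.   ] F [0.3 0.8 0.4] open 65.6 ff 3.0
col282 [134, 132, 135, 137, 136, 139, 140, 138, 134, 134, 138, 139, 142, 141, 142, 143, 138, 158, 162, 162, 161, 162, 162, 163, 162, 163, 163, 163, 163, 163, 163, 163, 163, 163, 163, 163, 163, 163, 163, 162, 163, 162, 163, 162, 162, 161, 161, 160, 160, 159, 158, 157, 146, 105, 104, 55, 71]
60 [135, 138, 140, 139, 135, 137, 138, 133, 134, 139, 138, 140, 141, 138, 135, 136, 136, 137, 136, 141, 139, 136, 136, 134, 52, 49, 47, 48, 46, 54, 91]
80 [134, 136, 137, 137, 140, 139, 138, 137, 136, 135, 137, 145, 141, 139, 141, 142, 137, 139, 139, 140, 134, 132, 100
[... 1309 characters left out ...]
31, 140, 146, 151, 156, 154, 158, 157, 160, 164, 160, 161, 153, 150, 147, 141, 134, 130, 118, 98, 112, 112, 114, 141, 139]
280 [110, 111, 111, 64, 43, 117, 133, 140, 146, 151, 156, 154, 157, 158, 160, 161, 158, 158, 153, 148, 146, 140, 133, 130, 118, 86, 46, 111, 111, 111, 113]
300 [109, 107, 35, 36, 44, 123, 132, 141, 146, 150, 155, 155, 155, 157, 157, 159, 156, 155, 152, 148, 145, 139, 132, 129, 84, 66, 39, 37, 80, 78, 79]
320 [67, 32, 29, 27, 91, 136, 131, 104, 104, 108, 108, 108, 105, 106, 104, 105, 103, 102, 100, 96, 94, 91, 86, 83, 93, 93, 46, 30, 31, 79, 76]
340 [68, 68, 69, 67, 70, 69, 69, 69, 70, 70, 71, 71, 71, 72, 71, 70, 71, 71, 70, 71, 71, 70, 70, 70, 70, 69, 69, 68, 69, 69, 69]
```

The grip eased and the cup now lies on its side on the bench, foot toward +y (pixel rows 104–320), with the fingers at its mouth end. I'll shift slightly toward the foot, grip lightly and lift so it swings upright.

```bash
python3 -m inch '[{"claw":0.6,"tx":0,"ty":0,"tz":0,"turn":0},{"claw":0.6,"tx":0,"ty":0,"tz":0,"turn":0},{"claw":0.6,"tx":10,"ty":0,"tz":0,"turn":0},{"claw":-1,"tx":0,"ty":0,"tz":0,"turn":0},{"claw":-1,"tx":0,"ty":0,"tz":0,"turn":0},{"claw":-1,"tx":0,"ty":0,"tz":0,"turn":0},{"claw":-1,"tx":0,"ty":0,"tz":-6,"turn":0},{"claw":-1,"tx":0,"ty":0,"tz":-6,"turn":0},{"claw":-1,"tx":0,"ty":0,"tz":-6,"turn":0},{"claw":-1,"tx":0,"ty":0,"tz":-6,"turn":0},{"claw":-1,"tx":0,"ty":0,"tz":-6,"turn":0},{"claw":-1,"tx":0,"ty":0,"tz":0,"turn":0}]' 5
python3 prof.py r_w
```

```text
time_s: 42.8
eef_pos: [0.5402, 0.3292, 0.2443]
tcp_rot: [0.001, 0.686, 0.728, 0.001]
force: [0.1, -1.4, 3.4]
opening: 0.0643
finger_force: 4.9
t 42.8 tcpF [-59.8 306.5 244.3] toolx [0.001 1.    0.001] toolz [ 0.003  0.001 -1.   ] F [ 0.  -1.4  3.4] open 64.3 ff 4.9
col282 [145, 144, 145, 143, 149, 147, 144, 142, 145, 146, 146, 149, 146, 141, 146, 147, 150, 149, 151, 147, 147, 148, 149, 145, 145, 147, 154, 154, 153, 152, 151, 150, 150, 150, 150, 150, 151, 151, 152, 152, 153, 153, 153, 153, 153, 151, 151, 151, 151, 151, 151, 150, 104, 154, 154, 60, 76]
60 [144, 147, 149, 145, 149, 147, 150, 146, 144, 145, 143, 143, 145, 148, 147, 146, 149, 150, 147, 146, 146, 143, 142, 143, 54, 55, 97, 71, 68, 68, 68]
80 [146, 141, 145, 146, 145, 148, 148, 146, 142, 148, 146, 143, 150, 145, 143, 143, 146, 148, 147, 148, 145, 146, 119, 58, 58, 66, 88, 70, 69, 67, 65]
100 [143, 145, 144, 146, 145, 148, 148, 147, 147, 146, 145, 148, 146, 146, 150, 148, 144, 147, 148, 146, 138, 133, 97, 58, 56, 55, 99, 70, 68, 68, 66]
120 [149, 147, 144, 147, 149, 144, 146, 147, 145, 146, 147, 143, 145, 146, 148, 147, 148,
[... 1042 characters left out ...]
, 115, 131, 139, 144, 149, 147, 150, 149, 151, 152, 149, 150, 145, 143, 138, 131, 126, 112, 48, 114, 117, 118, 132, 148, 145]
280 [117, 117, 117, 100, 43, 53, 120, 133, 140, 143, 148, 148, 149, 151, 150, 153, 149, 151, 144, 143, 137, 135, 131, 119, 70, 44, 65, 116, 116, 117, 135]
300 [115, 116, 48, 36, 37, 102, 126, 135, 139, 143, 148, 149, 147, 150, 149, 151, 148, 149, 145, 142, 140, 135, 130, 91, 79, 38, 38, 38, 85, 83, 83]
320 [80, 42, 30, 26, 94, 93, 95, 99, 101, 103, 101, 117, 132, 137, 142, 140, 122, 121, 108, 105, 102, 99, 94, 90, 81, 76, 35, 32, 36, 88, 81]
340 [73, 73, 73, 74, 74, 74, 75, 74, 75, 76, 74, 75, 75, 75, 76, 76, 74, 76, 76, 76, 76, 75, 75, 75, 74, 74, 75, 74, 73, 72, 73]
```

```bash
python3 -m inch '[{"claw":-1,"tx":2,"ty":0,"tz":-6,"turn":0},{"claw":-1,"tx":2,"ty":0,"tz":-6,"turn":0},{"claw":-1,"tx":2,"ty":0,"tz":-6,"turn":0},{"claw":-1,"tx":0,"ty":0,"tz":-6,"turn":0},{"claw":-1,"tx":0,"ty":0,"tz":0,"turn":0},{"claw":-1,"tx":0,"ty":0,"tz":0,"turn":0}]' 4
cat > prof2.py <<'E'
from h import *
import sys
s=st();a=ctrl.capture("wrist")[:,:,::-1].copy();cv2.imwrite("pics/%s.png"%sys.argv[1],a)
b=cv2.GaussianBlur(a,(3,3),0).mean(2)
print("col282",[int(x) for x in b[100:345:5,282]])
for v in range(180,341,16):print(v,[int(x) for x in b[v,180:392:7]])
E
python3 prof2.py s_w
```

```text
time_s: 43.35
eef_pos: [0.5398, 0.3357, 0.2677]
tcp_rot: [0.0, 0.686, 0.728, 0.002]
force: [0.4, 0.5, 0.5]
opening: 0.0323
finger_force: 1.0
t 43.35 tcpF [-59.9 313.  267.7] toolx [0.001 1.    0.002] toolz [ 0.003  0.002 -1.   ] F [0.4 0.5 0.5] open 32.3 ff 1.0
col282 [152, 155, 156, 157, 158, 157, 154, 155, 155, 156, 153, 152, 155, 152, 153, 157, 153, 155, 153, 152, 157, 153, 153, 136, 134, 133, 134, 134, 134, 133, 133, 133, 133, 135, 135, 134, 133, 134, 133, 132, 132, 132, 134, 107, 103, 93, 89, 64, 79]
180 [153, 152, 151, 150, 155, 153, 150, 153, 156, 158, 152, 153, 150, 153, 155, 155, 151, 153, 142, 108, 109, 109, 109, 108, 107, 106, 107, 110, 109, 102, 104]
196 [154, 159, 152, 150, 152, 152, 152, 152, 154, 150, 148, 156, 153, 153, 155, 151, 151, 154, 157, 136, 109, 104, 107, 110, 106, 107, 110, 107, 108, 110, 154]
212 [153, 150, 156, 148, 154, 152, 150, 149, 153, 153, 152, 155, 153, 154, 152, 150, 157, 154, 154, 156, 153, 155, 159, 135, 114, 140, 151, 152, 157, 154, 155]
228 [155, 157, 155, 153, 152, 153, 154, 160, 150, 154, 148, 120, 126, 131, 133, 134, 134, 133, 133, 129, 139,
[... 381 characters left out ...]
, 152, 149, 154, 134, 124, 124, 124, 49, 61, 126, 131, 132, 134, 134, 132, 132, 119, 78, 45, 117, 123, 123, 125, 158, 156, 151, 156, 152, 152]
292 [147, 147, 148, 132, 107, 103, 119, 123, 85, 41, 119, 127, 130, 131, 131, 133, 131, 101, 89, 87, 42, 49, 115, 115, 117, 122, 149, 150, 155, 149, 152]
308 [42, 42, 41, 38, 66, 97, 120, 116, 37, 44, 119, 126, 130, 130, 131, 128, 104, 85, 85, 87, 66, 38, 75, 88, 87, 80, 40, 43, 43, 44, 43]
324 [34, 37, 53, 84, 72, 86, 86, 70, 33, 107, 130, 135, 136, 113, 106, 93, 96, 95, 96, 102, 109, 33, 61, 88, 87, 81, 75, 72, 37, 38, 38]
340 [49, 39, 86, 79, 77, 78, 77, 78, 79, 78, 78, 78, 80, 79, 79, 78, 80, 79, 79, 78, 78, 78, 79, 78, 77, 77, 74, 83, 40, 50, 50]
```

```bash
python3 -m inch '[{"claw":1,"tx":0,"ty":0,"tz":0,"turn":0},{"claw":1,"tx":0,"ty":0,"tz":0,"turn":0},{"claw":1,"tx":0,"ty":0,"tz":0,"turn":0},{"claw":1,"tx":-12,"ty":0,"tz":-20,"turn":0},{"claw":1,"tx":-15,"ty":0,"tz":-25,"turn":0},{"claw":1,"tx":0,"ty":0,"tz":0,"turn":0},{"claw":1,"tx":0,"ty":0,"tz":0,"turn":0}]' 20
python3 - <<'E'
from h import *
s=st();a=ctrl.capture("wrist")[:,:,::-1].copy();cv2.imwrite("pics/u_w.png",a)
b=cv2.GaussianBlur(a,(3,3),0).mean(2)
for v in range(60,340,14):print(v,[int(x) for x in b[v,180:400:8]])
d=cv2.imread("pics/u_w.png")
t=ctrl.capture("top")[:,:,::-1];cv2.imwrite("pics/u_t.png",t)
E
```

```text
time_s: 43.98
eef_pos: [0.5415, 0.3077, 0.3125]
tcp_rot: [0.001, 0.686, 0.727, 0.001]
force: [-0.2, -0.4, -1.0]
opening: 0.069
finger_force: 0.0
t 43.98 tcpF [-59.9 284.9 312.5] toolx [0.002 1.    0.001] toolz [ 0.003  0.001 -1.   ] F [-0.3 -0.4 -1. ] open 69.0 ff 0.0
60 [144, 142, 143, 143, 144, 145, 146, 147, 140, 145, 141, 148, 144, 141, 147, 146, 145, 144, 68, 66, 73, 70, 69, 67, 67, 65, 66, 51]
74 [143, 143, 140, 145, 142, 143, 144, 146, 146, 147, 143, 143, 147, 145, 144, 148, 142, 135, 70, 59, 100, 71, 69, 69, 67, 66, 67, 51]
88 [145, 146, 141, 146, 141, 149, 144, 143, 141, 141, 144, 145, 146, 144, 148, 139, 147, 99, 96, 57, 56, 91, 100, 100, 79, 69, 53, 60]
102 [147, 145, 142, 142, 141, 139, 146, 145, 144, 141, 147, 145, 147, 146, 138, 143, 106, 99, 97, 102, 97, 60, 52, 68, 100, 91, 77, 88]
116 [143, 151, 148, 144, 140, 144, 145, 142, 145, 142, 149, 148, 147, 146, 143, 144, 100, 99, 102, 99, 99, 100, 99, 97, 98, 98, 145, 144]
130 [144, 144, 142, 146, 145, 145, 143, 141, 144, 141, 146, 143, 144, 146, 142, 140, 99, 98, 102, 96, 97, 101, 99, 99, 95, 98, 147, 143]
144 [143, 142, 1
[... 1210 characters left out ...]
146, 54, 100, 119, 118, 143, 146, 146]
270 [115, 116, 116, 56, 42, 74, 129, 141, 148, 145, 144, 147, 141, 147, 143, 142, 104, 110, 148, 143, 144, 49, 48, 105, 117, 117, 134, 147]
284 [115, 114, 65, 40, 38, 100, 134, 142, 147, 144, 140, 143, 144, 143, 142, 98, 102, 137, 143, 145, 146, 138, 44, 44, 107, 116, 115, 121]
298 [114, 72, 34, 34, 94, 98, 140, 133, 120, 134, 134, 138, 142, 116, 97, 99, 98, 132, 128, 101, 104, 142, 77, 41, 39, 85, 83, 84]
312 [80, 28, 29, 59, 96, 124, 142, 137, 133, 144, 141, 147, 138, 133, 98, 99, 98, 97, 103, 99, 96, 139, 140, 35, 35, 35, 83, 82]
326 [58, 24, 26, 97, 95, 96, 98, 97, 94, 97, 94, 97, 137, 131, 95, 97, 97, 94, 96, 100, 98, 139, 143, 145, 33, 32, 89, 81]
```

```bash
python3 -m inch '[{"claw":1,"tx":0,"ty":0,"tz":-20,"turn":0},{"claw":1,"tx":0,"ty":0,"tz":-35,"turn":0},{"claw":1,"tx":0,"ty":0,"tz":-30,"turn":0},{"claw":1,"tx":0,"ty":-30,"tz":0,"turn":0},{"claw":1,"tx":0,"ty":-35,"tz":0,"turn":0},{"claw":1,"tx":0,"ty":-35,"tz":0,"turn":0},{"claw":1,"tx":0,"ty":-30,"tz":0,"turn":0},{"claw":1,"tx":0,"ty":-20,"tz":0,"turn":0},{"claw":1,"tx":0,"ty":0,"tz":0,"turn":0},{"claw":1,"tx":0,"ty":0,"tz":0,"turn":0}]' 20
python3 - <<'E'
from h import *
import pickle
st();u=cv2.imread("pics/u_w.png")
s={"tcp_rot":ctrl.sense()["tcp_rot"],"eef_pos":[.5415,.3077,.3125]}
g=cv2.GaussianBlur(u,(3,3),0).mean(2)
# rim: outermost edge hit from outside on radial rays
c=np.array([272.,203.]);pts=[]
for k in np.arange(0,360,8):
    d=np.array([np.cos(np.radians(k)),np.sin(np.radians(k))]);pr=np.array([g[int(round(c[1]+r*d[1])),int(round(c[0]+r*d[0]))] for r in range(40,75)])
    j=np.argmin(np.diff(pr[::-1]));r=74-j;pts.append(c+r*d)
p=np.array(pts,np.float32);e=cv2.fitEllipse(p);print("ellipse",np.round(e[0],1),np.round(e[1],1),F(onz("wrist",e[0],.085,s)))
t=ctrl.capture("top")[:,:,::-1].copy();a=ctrl.capture("scene")[:,:,::-1].copy();cv2.imwrite("pics/z_t.png",t);cv2.imwrite("pics/z_s.png",a)
t0=cv2.imread("pics/top0.png");s0=cv2.imread("pics/scene0.png")
print("hopper top now");print(t[112:160:4,284:332:4].mean(2).astype(int));print("before");print(t0[112:160:4,284:332:4].mean(2).astype(int))
# scene: cup region before/after
print("scene cup (360-384,186-226) bright now",a[188:228:4,350:400:5].mean(2).astype(int));print(s0[188:228:4,350:400:5].mean(2).astype(int))
for n,r in(("bottle",(410,180,440,212)),("spool",(400,130,437,166)),("screwdr",(112,122,198,140)),("blue",(95,150,133,184)),("purplepin",(352,250,376,306))):
    x0,y0,x1,y1=r;print(n,(np.abs(t[y0:y1,x0:x1].astype(int)-t0[y0:y1,x0:x1]).max(2)>40).sum())
E
```

```text
time_s: 44.92
eef_pos: [0.3901, 0.2995, 0.3949]
tcp_rot: [-0.0, 0.685, 0.728, -0.001]
force: [-0.2, 1.2, -0.5]
opening: 0.0942
finger_force: 0.0
t 44.92 tcpF [-211.5  285.8  394.9] toolx [-0.001  1.    -0.001] toolz [-0.001 -0.001 -1.   ] F [-0.1  1.3 -0.5] open 94.2 ff 0.0
ellipse [270.3 197.3] [103.8 104.1] [-68.  313.4  85. ]
hopper top now
[[ 66  66  66  66  65  66  68  67  67  69  93  92]
 [166 165 167 167 166 165 196 161 194 231 194 232]
 [165 165 165 235 235 234 233 234 235 235 236 236]
 [166 166 165 236 236 236 235 235 235 235 235 235]
 [163 164 164 235 235 234 234 234 233 233 233 234]
 [162 161 161 233 233 233 233 233 234 234 234 235]
 [164 162 161 196 233 232 232 233 189 201 234 235]
 [160 159 160 158 232 232 232 233 180 128 135 168]
 [160 160 160 160 233 232 216 205 233 159 163 162]
 [164 164 164 164 235 234 177  91 159 231 141 162]
 [162 161 159 160 231 230 230 158 158 179  91 202]
 [161 160 159 156 167 156 156 153 153 155 153 155]]
before
[[ 61  60  61  60  60  61  62  62  62  63  86  86]
 [154 154 154 155 154 153 183 150 180 220 180 222]
 [154 153 153 225 225 224 224 22
[... 725 characters left out ...]
58 158]
 [160 156 142  97 103 105 104 151 156 159]
 [156 153 141  98 104 105 105 157 157 158]
 [102  99  96 100 104 105 108 158 116 101]
 [ 98  99  97 102 104 104 123 145  97  99]
 [104  99  99 104 125 151 159 159 110  99]]
[[159 158 158 128 118 115  97  32  30  45]
 [156 157 139 109 103 101 101 103  44  27]
 [155 157 104 113 104 100 108 154 119  67]
 [156 156  94  99 111 116 107 153 158 138]
 [156 155  95  98 102 103 108 155 156 156]
 [157 153  94  99 103 102 115 154 154 157]
 [154 154  94 100 104 102 129 155 155 155]
 [107 100  94 102 105 103 145 156 114  99]
 [ 97  98  96 103 105 104 156 143  96  97]
 [ 97  98  98 102 110 142 157 156 109  98]]
bottle 0
spool 0
screwdr 0
blue 0
purplepin 0
```

```bash
python3 - <<'E'
from h import *
t=cv2.imread("pics/z_t.png").astype(int);t0=cv2.imread("pics/top0.png").astype(int)
d=np.abs(t-(t0*1.045)).max(2);m=(d>28).astype(np.uint8)
h=m[112:160,283:333];print("hopper changed px",h.sum())
n,l,q,c=cv2.connectedComponentsWithStats(m)
for i in range(1,n):
    if q[i,4]>=10 and q[i,1]<260:print(q[i],F(onz("top",c[i],.02)))
px=t.mean(2)
print("handle row",[int(x) for x in px[164,228:275:2]]);print("pin col",[int(x) for x in px[180:242:3,273]])
E
```

```text
hopper changed px 302
[314 134  17  21 210] [  46.3 -103.5   20. ]
[307 144  11  12  86] [ 34.7 -75.9  20. ]
[268 148   6  12  65] [27.9 26.6 20. ]
[241 157  29  15 216] [ 0.3 66.8 20. ]
[233 158   7  13  79] [  6.7 110.5  20. ]
[301 161  22   9 160] [ -4.1 -71.7  20. ]
[265 170  14  11  85] [-21.3  25.   20. ]
[139 177  59  36 672] [-60.6 282.6  20. ]
[156 190   5   5  20] [-54.2 303.1  20. ]
[265 195  20  37 330] [-117.5   24.    20. ]
[   39   209   234   211 18132] [-376.8  376.4   20. ]
[203 230   4  15  20] [-166.4  191.8   20. ]
[  207   235   200   185 10242] [-386.4  -36.    20. ]
[234 235   6   5  26] [-171.1  116.2   20. ]
handle row [167, 44, 45, 45, 45, 46, 46, 45, 45, 45, 44, 44, 43, 44, 129, 133, 116, 73, 120, 128, 120, 180, 194, 192]
pin col [160, 163, 165, 168, 171, 175, 204, 55, 45, 45, 46, 46, 46, 46, 45, 46, 46, 45, 45, 45, 47]
```

```bash
python3 -c "from bench import ctrl;print(ctrl.finish_job())"
```

```text
the job is handed in; nothing more can be done
None
```

I handed the job in at about 45 s of the 69 s limit: the gate is shut, the pin is home, the nuts went into the hopper and the empty cup stands upright on the bench. The nut count and the cup's pose come from weight and pixel measurements, not from viewing a picture. During one regrasp I briefly drove the fingertips about 6 mm past bench level, and I did not read the force at that moment.

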